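# Draw the isolating link of a guarded capacitor box with an insulated hook stick

### The job

Isolate the capacitors in the clear guarded box: draw the hook stick out of its keeper tube by the yellow shaft, lay it flat on the green mat, and take it again by the red insulating handle. Holding it by that handle, reach the hook in through the sprung yellow flap, catch the red post of the copper link and draw the link toward you all the way to its stop. Then bring the hook out so that the flap shuts, lay the stick flat on the mat again, and leave the things standing around where they are.

Things in the scene. Friction and masses are not known exactly. Their poses are not given: they have to be found in the camera images.
- stick: Loose insulated hook stick, 199 mm long, 140 g. Origin on its underside below the middle of the handle; +x along the stick to the hook, +z up as it lies flat (stable, hook level). Black hand guard at x 35 to 40 mm, 40 mm wide, z 0 to 34. At the start its handle sits in the tube: same origin and axes as the tube, 4 mm higher, guard 2 mm outside the mouth.
- stick_grip (a point): Middle of the red handle with black ribs (stick frame 0, 0, 14 mm). Handle 70 mm long (x -35 to 35), 24 mm wide (y), 28 mm high (z 0 to 28), flat underneath.
- stick_shaft (a point): Point on the axis of the yellow shaft (stick frame 85, 0, 14 mm), where it can be taken while the handle is in the tube. The shaft is round, 9 mm diameter, bare from x = 40 to 134 mm, axis at y = 0, z = 14 mm.
- stick_mid (a point): Half-way along the stick (stick frame 63, 0, 14 mm).
- stick_hook (a point): Where a caught post's axis sits in the hook (stick frame 153, 14.5, 14 mm). Level J-hook of 6 mm wire at z = 14; wire centre: straight on to x = 161, across to y = +28, then a lip back toward the handle to x = 149, sloping 7 mm down. With the wire's radius the nose is at x = 164, the lip's tip at x = 146, its outer side at y = 31; the mouth between shaft and lip is 21 mm wide.
- tube: Grey keeper tube lying fixed on the bench, 39 mm high, 37 mm wide, foot plate 95 x 62 x 4 mm. Origin on the bench under the kept handle's middle; +x points out of its open mouth (x = 33 mm; closed end at x = -46). Inside 29 mm wide and 31 mm high, floor at 4 mm: the handle has 2.5 mm play each side. The handle is clear once the stick has moved 70 mm along +x.
- mat: Green rubber mat fixed on the bench in front of the box, 160 mm (x) by 280 mm (y), 3 mm thick; origin under its centre, on the bench.
- cap_box: Capacitor box with clear cover, fixed. Origin on the bench under its centre; front with the port at -x, +z up. Grey plinth 182 (x) by 202 (y) mm, 30 mm high; cover 170 by 190 mm, top at 122 mm, walls 4 mm, closed all round but for the port. At the port's height only flap and post stand between y = -42 and 49 mm, up to x = 45 mm (four blue capacitors beside that).
- port (a point): Centre of the port at its outer face (box frame -88, 0, 68 mm). The port is a rectangular opening in the front wall, y -40 to 40 mm, z 52 to 84 mm, with an aluminium frame; wall and frame are 7 mm thick together. The white channel under the link inside rises to z = 50 mm.
- flap (a joint): Yellow dust flap just inside the port, 34 mm high with a round lower edge, hinged along its top edge 86 mm above the bench, light spring; 0 = shut (hanging), grows to 1.45 rad as it swings inward and up. About 1 N pushes it in; it rests on top of what holds it open and falls shut when that is taken out.
- link (a joint): Travel (m) of the copper isolating link: 0 = closed (bar in the rear jaws), 0.030 = drawn to its stop, toward the port (-x of the box). Starts at 0 to 0.006. Slides with about 4 N friction and stays where it is left.
- link_post (a point): Axis of the link's upright red hook post, 68 mm above the bench (height of the port's middle). Post round, 10 mm diameter, 54 to 83 mm above the bench, with a 16 mm cap from 83 to 88 mm. With the link at 0 it stands at x = -5, y = 20 mm in the box frame; it moves along -x as the link is drawn.
- paste_pot: White pot with blue lid, 66 mm across, 56 mm high, bystander; origin under its centre.
- glass_torch: Small torch lying down, 40 x 68 x 26 mm, bystander; origin under its centre.
- spring_tin: Round flat tin, 63 mm across, 20 mm high, bystander; origin under its centre.

How it is judged:
By the outcome, as a careful person would: the job done as asked, in the order asked, and still so for the second after the job is handed in, with the robot touching nothing.
It also fails if it takes over 69 s, if anything falls off the work surface, if the arm or the gripper's body presses on something with over 40 N, if the wrist force passes 120 N, or if a joint passes its speed limit or range.

### The arm

A 6-joint arm with a two-finger parallel gripper is mounted at the origin on a cart in front of the work surface, level with it; the furniture and walls round the work are solid. World frame = base frame: x ahead of the robot, y to its left, z up, the work surface at z = 0. Lengths are in m, angles in degrees, forces in N, time in s.
With the tool pointing down it reaches from about 0.35 to 0.875 m from the base axis. Payload 4.2 kg.
Tool frame: the origin (TCP) lies between the finger pads; the fingertips stand 8 mm ahead of it and the grasp point (between the pads) lies 11 mm behind it; z points along the fingers, y is the line along which they close (so a half turn about z gives the same grasp; the last joint's range is limited). The gripper opens to 87 mm and grips with 3 to 60 N. Pads are 19 mm wide; open, the fingers measure 117 mm over their backs; the gripper's body (75 mm by 190 mm) begins 51 mm behind the grasp point.
Start: joints at [-54.225, 22.042, 0.453, 0, -68.411, -14.817], TCP at [0.224, -0.584, 0.198] pointing down, gripper open.
Joint ranges: [-179.83, 179.83], [-69.29, 118.12], [-61.27, 80.66], [-181.25, 117.63], [-171.15, -9.14], [-177.46, 177.46]. Speed limits (degrees/s): [159.86, 159.86, 180, 180, 180, 180].

### API

Orientations are given as a 3x3 rotation matrix whose columns are the frame's x, y, z axes.
In Python, from station import sense, capture, camera_model, finish_job, find_in gives the robot as it stands. The module is installed in compiled form; this text tells all that it offers.
- The arm moves only by the tool arm_command, never from a script. Its argument "motion" is a list of rows, each a list of 7 numbers: the finger opening in mm, from 0 to 87, then the shift along the tool's x, y, z in mm, then the turn, a rotation vector about the tool's x, y, z in rad. In form: [[jaw, dx, dy, dz, rx, ry, rz], ...]. A call has 1 to 8 rows; each row shifts and turns the commanded pose from where the row before left it, along the tool's axes as they then stand; what a row does not reach is not made up. A row lasts 1/10 s, in which the tool goes at most 50 mm and 8.59 degrees, less where a joint would pass 70% of its speed; a pose out of reach is approached as far as the arm can. A call with a gripper value outside its range is refused whole. The fingers move at their own pace and stop on an object; the grip force is fixed at half the most. Time passes only in rows, so rows that do not move let the fingers close. It gives the time, the measured TCP pose, the force, the opening and the grip force at its end, in the units of the state.
- sense(): the state, without advancing time (a new reading comes with each control period).
- capture(name): name is "scene" or "top" or "wrist"; returns the picture (400x640x3 uint8, red, green, blue); there is no depth.
- camera_model(name): a dict with "fx", "fy", "cx", "cy" (pixels), "R" (3x3) and "t" (3): a world point X has camera coordinates R X + t. Camera axes: x right, y down, z forward; pixel columns grow to the right and rows downward; lengths in m; the calibration is good to about 2 mm. A picture is of the moment at which its call begins: read the wrist's pose just before it. camera_model takes no time and is no camera call; for the wrist camera it gives the pose at the moment of the call.
- finish_job(): hands the job in; it is judged then, once.
Trained networks look in the newest picture that a camera, given by its name, has taken for a name from the list of things; names that differ only in an ending like _2 or _b are one class to them, and where a whole thing is asked for, a point or a joint stands for the part that bears it (a point fixed in the world has none). Each returns a list of dicts, best first, with "p" (0 to 1); they miss things now and then, are a little off and sometimes report something else, mostly with a low value. They report only what shows in the picture. A call takes as long as a camera call.
- find_in(target, camera): "location" ([row, column] in pixels, amid what is visible of it).
The state is a dict: "time_s": time; "joints": joint angles; "joint_velocities": joint speeds; "effort": joint torques, N m; "tcp_pos": TCP position; "ee_rot": TCP orientation; "wrist_force": force on the tool from outside, world axes, zero at the start; "moment": the same for the moment, N m; "gripper_width": opening from 0.0 (shut) to 1.0 (fully open); "gripper_force": force on a finger pad.
Only numpy, scipy, OpenCV 4.12 (cv2) and the standard library are available. Lean on these libraries where they do the work, as an engineer would, in place of code of your own. Each camera call takes 0.05 s, during which the arm holds its last target. There are 200 camera calls.

## Working session

There is one attempt and no reset: what is moved stays moved. The work goes in short steps, Python scripts to look and compute and a tool call to move; the robot and the scene stay as the last step left them, time stands still between calls to the robot, and variables do not carry over. Pictures are saved under pics/ and viewed, at most 10 in all, crops included, and the job is handed in when it is done.

Besides the shell and the picture viewer there is one more tool, called after "Emit:" by a JSON object that holds its "method" and its "body", one argument or row to a line. arm_command: Moves the arm, as the interface text tells. Its arguments: {"type":"object","properties":{"motion":{"type":"array"}},"required":["motion"]}

```bash
mkdir -p pics; cat > h.py <<'E'
import numpy as np, cv2
from station import *
np.set_printoptions(precision=4,suppress=True)
def ray(cam,rc,m=None):
    m=m or camera_model(cam); R=np.array(m["R"]);t=np.array(m["t"])
    d=R.T@np.array([(rc[1]-m["cx"])/m["fx"],(rc[0]-m["cy"])/m["fy"],1]); return -R.T@t,d
def at(cam,rc,z,m=None):
    c,d=ray(cam,rc,m); return c+d*(z-c[2])/d[2]
def pix(cam,X,m=None):
    m=m or camera_model(cam); p=np.array(m["R"])@np.array(X)+np.array(m["t"])
    return np.array([p[1]/p[2]*m["fy"]+m["cy"],p[0]/p[2]*m["fx"]+m["cx"]])
def save(cam,name):
    im=capture(cam); cv2.imwrite(f"pics/{name}.png",im[:,:,::-1]); return im
E
python3 - <<'E'
from h import *
for c in("top","scene"):
    save(c,c+"0"); m=camera_model(c); print(c,-np.array(m["R"]).T@np.array(m["t"]),m["fx"])
Z=dict(stick_shaft=.018,stick_hook=.018,stick_mid=.018,tube=.02,mat=.003,cap_box=.1,port=.068,link_post=.088,paste_pot=.05,glass_torch=.02,spring_tin=.02)
for k,z in Z.items():
    for c in("top","scene"):
        for f in find_in(k,c)[:2]: print(k,c,np.round(f["location"]),round(f["p"],2),at(c,f["location"],z))
s=sense();print(s["time_s"],s["ee_rot"])
E
```

```text
top [0.4752 0.0791 1.0649] 406.8183318723802
scene [-0.2727  0.6899  0.6604] 457.1271538993019
stick_shaft top [269. 204.] 0.69 [0.4007 0.3681 0.018 ]
stick_shaft scene [286. 275.] 0.77 [0.4044 0.313  0.018 ]
stick_hook top [270. 211.] 0.83 [0.3966 0.3502 0.018 ]
stick_hook scene [286. 281.] 0.7 [0.3949 0.3049 0.018 ]
stick_mid top [268. 209.] 0.77 [0.4041 0.3566 0.018 ]
stick_mid scene [280. 283.] 0.62 [0.4122 0.289  0.018 ]
stick_mid scene [191. 372.] 0.56 [ 0.6155 -0.1469  0.018 ]
tube top [264. 188.] 0.83 [0.4121 0.4092 0.02  ]
tube scene [305. 237.] 0.56 [0.3937 0.4093 0.02  ]
mat top [240. 326.] 0.73 [0.4763 0.0593 0.003 ]
mat scene [245. 351.] 0.79 [0.4492 0.0666 0.003 ]
cap_box top [130. 299.] 0.75 [0.7417 0.1283 0.1   ]
cap_box scene [188. 265.] 0.97 [0.6761 0.1792 0.1   ]
port top [127. 298.] 0.63 [0.7571 0.1321 0.068 ]
port scene [187. 268.] 0.7 [0.7281 0.1436 0.068 ]
link_post top [268. 209.] 0.29 [0.4088 0.3368 0.088 ]
paste_pot top [193. 402.] 0.92 [ 0.5981 -0.1293  0.05  ]
paste_pot scene [194. 374.] 0.69 [ 0.5553 -0.099   0.05  ]
paste_pot scene [194. 278.] 0.43 [0.7093 0.1234 0.05  ]
glass_torch top [228. 420.] 0.67 [ 0.5119 -0.1831  0.02  ]
glass_torch top [268. 210.] 0.44 [0.403  0.3537 0.02  ]
glass_torch scene [207. 408.] 0.68 [ 0.4859 -0.1686  0.02  ]
glass_torch scene [188. 267.] 0.58 [0.8053 0.1051 0.02  ]
spring_tin top [270. 417.] 0.67 [ 0.4044 -0.1745  0.02  ]
spring_tin top [269. 211.] 0.54 [0.4015 0.3504 0.02  ]
spring_tin scene [223. 433.] 0.55 [ 0.3859 -0.1604  0.02  ]
1.2 [[-0.9338 -0.3577  0.    ]
 [-0.3577  0.9338  0.    ]
 [-0.      0.     -1.    ]]
```

```bash
python3 - <<'E'
import cv2
a=cv2.imread("pics/top0.png");cv2.imwrite("pics/topc.png",cv2.resize(a[60:320,130:470],(784,600),interpolation=cv2.INTER_CUBIC))
E
```

```text
(no output)
```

View pics/topc.png

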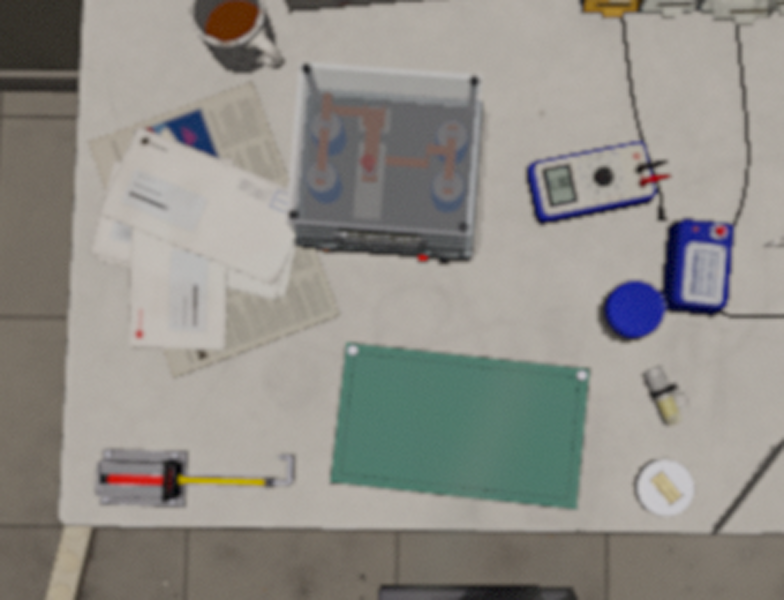

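View pics/scene0.png

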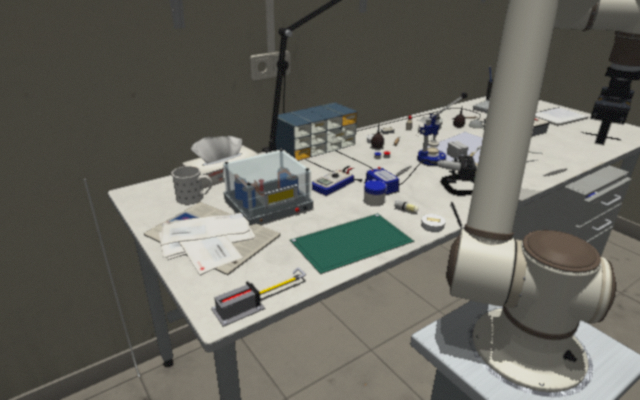

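The top view shows the tube at the left, with the stick pointing right (world −y) and the hook lip toward +x. The mat is in the centre and the box sits above it with its port facing the robot. Pot, torch and tin are to the right. Next I'll compute the poses from crop pixels.

```bash
python3 - <<'E'
from h import *
f=340/784; g=260/600
def P(u,v,z): return at("top",(60+(v+.5)*g-.5,130+(u+.5)*f-.5),z)
def show(n,pts,z):
    p=np.array([P(u,v,z) for u,v in pts]); print(n,"\n",p[:,:2],"mean",p.mean(0)[:2]); return p
c=show("cover top",[(307,68),(474,80),(463,227),(294,214)],.122)
e=[c[0]-c[1],c[3]-c[2]];print([np.degrees(np.arctan2(-v[0],v[1])) for v in e],[np.linalg.norm(v) for v in e])
p=show("mat",[(347,343),(591,367),(577,508),(331,482)],.003)
e=[p[0]-p[1],p[3]-p[2]];print([np.degrees(np.arctan2(-v[0],v[1])) for v in e],[np.linalg.norm(v) for v in e])
s=show("shaft",[(190,481),(270,483)],.018);v=s[1]-s[0];print(np.degrees(np.arctan2(v[1],v[0])),np.linalg.norm(v))
show("guard top",[(172,460),(172,500)],.036)
show("foot",[(98,450),(188,450),(186,505),(97,503)],.004)
show("hook nose",[(291,470)],.018)
show("post",[(369,162)],.088)
E
```

```text
cover top 
 [[0.8341 0.2152]
 [0.8235 0.0421]
 [0.6691 0.052 ]
 [0.6804 0.2247]] mean [0.7518 0.1335]
[np.float64(-3.4812760853210576), np.float64(-3.7407386405095706)] [np.float64(0.1734611685635701), np.float64(0.17301056533253328)]
mat 
 [[ 0.5584  0.179 ]
 [ 0.5345 -0.098 ]
 [ 0.3767 -0.0818]
 [ 0.4022  0.1937]] mean [0.468  0.0482]
[np.float64(-4.929793592462417), np.float64(-5.289376832977152)] [np.float64(0.27801660928284794), np.float64(0.27663119658911267)]
shaft 
 [[0.4025 0.3476]
 [0.4014 0.2593]] mean [0.402  0.3034]
-90.74510627347155 0.08827867233900195
guard top 
 [[0.4261 0.3633]
 [0.3832 0.3617]] mean [0.4047 0.3625]
foot 
 [[0.4347 0.4555]
 [0.4359 0.3547]
 [0.375  0.3547]
 [0.3761 0.4539]] mean [0.4054 0.4047]
hook nose 
 [[0.4158 0.2365]] mean [0.4158 0.2365]
post 
 [[0.7449 0.1517]] mean [0.7449 0.1517]
```

```bash
cat >> h.py <<'E'
def plan(wps,jaw,start=None):
    """wps: list of (x,y,z,yaw_deg,nrows) tool pointing down; prints rows"""
    s=sense(); p=np.array(s["tcp_pos"]) if start is None else np.array(start[:3]); R=np.array(s["ee_rot"])
    a=np.arctan2(R[1,0],R[0,0]) if start is None else np.radians(start[3])
    for x,y,z,yaw,n in wps:
        b=np.radians(yaw); da=(b-a+np.pi)%(2*np.pi)-np.pi; d=(np.array([x,y,z])-p)/n
        for i in range(n):
            c,sn=np.cos(a),np.sin(a); Rt=np.array([[c,sn,0],[sn,-c,0],[0,0,-1]])
            print([jaw]+[round(float(v),1) for v in Rt.T@d*1000]+[0,0,round(float(-da/n),4)]); a+=da/n
        p=np.array([x,y,z]); print("-")
E
python3 -c "
from h import *
plan([(.42,-.30,.2,-90.7,8),(.4025,.315,.14,-90.7,14)],87)"
```

```text
[87, -35.6, 24.3, -0.2, 0, 0, -0.1491]
[87, -38.8, 18.8, -0.2, 0, 0, -0.1491]
[87, -41.2, 12.8, -0.2, 0, 0, -0.1491]
[87, -42.6, 6.5, -0.2, 0, 0, -0.1491]
[87, -43.1, 0.1, -0.2, 0, 0, -0.1491]
[87, -42.7, -6.3, -0.2, 0, 0, -0.1491]
[87, -41.3, -12.5, -0.2, 0, 0, -0.1491]
[87, -38.9, -18.5, -0.2, 0, 0, -0.1491]
-
[87, -43.9, 1.8, 4.3, 0, 0, -0.0]
[87, -43.9, 1.8, 4.3, 0, 0, -0.0]
[87, -43.9, 1.8, 4.3, 0, 0, -0.0]
[87, -43.9, 1.8, 4.3, 0, 0, -0.0]
[87, -43.9, 1.8, 4.3, 0, 0, -0.0]
[87, -43.9, 1.8, 4.3, 0, 0, -0.0]
[87, -43.9, 1.8, 4.3, 0, 0, -0.0]
[87, -43.9, 1.8, 4.3, 0, 0, -0.0]
[87, -43.9, 1.8, 4.3, 0, 0, -0.0]
[87, -43.9, 1.8, 4.3, 0, 0, -0.0]
[87, -43.9, 1.8, 4.3, 0, 0, -0.0]
[87, -43.9, 1.8, 4.3, 0, 0, -0.0]
[87, -43.9, 1.8, 4.3, 0, 0, -0.0]
[87, -43.9, 1.8, 4.3, 0, 0, -0.0]
-
```

Emit:
{"method": "arm_command", "body": {
  "motion": [
    [87,-35.6,24.3,0,0,0,-0.149],
    [87,-38.8,18.8,0,0,0,-0.149],
    [87,-41.2,12.8,0,0,0,-0.149],
    [87,-42.6,6.5,0,0,0,-0.149],
    [87,-43.1,0,0,0,0,-0.149],
    [87,-42.7,-6.3,0,0,0,-0.149],
    [87,-41.3,-12.5,0,0,0,-0.149],
    [87,-38.9,-18.5,0,0,0,-0.149]
  ]
}}

```text
time_s: 2.0
tcp_pos: [0.4209, -0.2986, 0.1986]
ee_rot: [[-0.007, -1.0, 0.001], [-1.0, 0.007, -0.0], [0.0, -0.001, -1.0]]
wrist_force: [0.6, -0.3, -1.0]
gripper_width: 0.999
gripper_force: 0.0
```

Emit:
{"method": "arm_command", "body": {
  "motion": [
    [87,-44,1.8,4,0,0,0],
    [87,-44,1.8,4,0,0,0],
    [87,-44,1.8,4,0,0,0],
    [87,-44,1.8,4,0,0,0],
    [87,-44,1.8,4,0,0,0],
    [87,-44,1.8,4,0,0,0],
    [87,-44,1.8,4,0,0,0]
  ]
}}

```text
time_s: 2.7
tcp_pos: [0.4113, 0.0097, 0.1706]
ee_rot: [[-0.013, -1.0, 0.001], [-1.0, 0.013, 0.0], [-0.0, -0.001, -1.0]]
wrist_force: [0.8, -0.1, 0.9]
gripper_width: 0.999
gripper_force: 0.0
```

Emit:
{"method": "arm_command", "body": {
  "motion": [
    [87,-44,1.8,4,0,0,0],
    [87,-44,1.8,4,0,0,0],
    [87,-44,1.8,4,0,0,0],
    [87,-44,1.8,4,0,0,0],
    [87,-44,1.8,4,0,0,0],
    [87,-44,1.8,4,0,0,0],
    [87,-44,1.8,4,0,0,0],
    [87,0,0,0,0,0,0]
  ]
}}

```text
time_s: 3.5
tcp_pos: [0.4032, 0.3208, 0.1417]
ee_rot: [[-0.008, -1.0, 0.001], [-1.0, 0.008, 0.001], [-0.001, -0.001, -1.0]]
wrist_force: [-0.3, -0.1, 0.1]
gripper_width: 1.002
gripper_force: 0.0
```

```bash
python3 - <<'E'
from h import *
m=camera_model("wrist"); im=save("wrist","w1"); s=sense(); print(s["tcp_pos"],s["ee_rot"],s["time_s"])
for k,z in dict(stick_shaft=.018,stick_hook=.018,stick_mid=.018,tube=.03).items():
    for f in find_in(k,"wrist")[:1]: print(k,f["location"],f["p"],at("wrist",f["location"],z,m))
print(-np.array(m["R"]).T@np.array(m["t"]))
E
```

```text
[0.4026 0.3183 0.1417] [[-0.0099 -1.     -0.0003]
 [-1.      0.0099 -0.0005]
 [ 0.0005  0.0003 -1.    ]] 3.55
stick_shaft [197.2, 318.9] 0.69 [0.4045 0.335  0.018 ]
stick_hook [199.6, 321.2] 0.57 [0.402  0.3378 0.018 ]
stick_mid [201.5, 319.6] 0.61 [0.4037 0.34   0.018 ]
tube [245.3, 326.3] 0.57 [0.3968 0.387  0.03  ]
[0.4013 0.2438 0.3291]
```

View pics/w1.png

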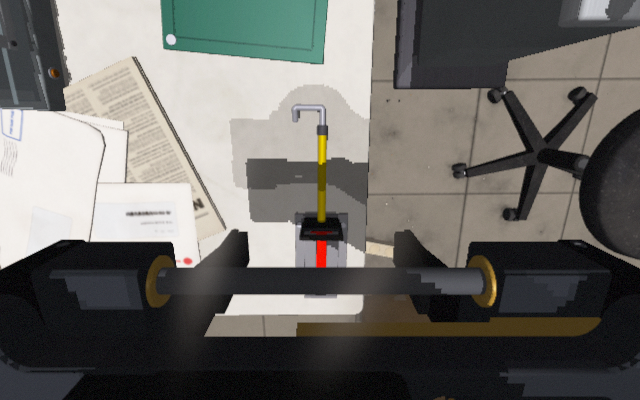

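The wrist view shows the shaft vertical at column 322 (rows 135–220), centred between the fingers. The guard is at about row 225 and the hook nose at row 105.

```bash
python3 - <<'E'
from h import *
for rc in [(215,322),(140,322),(105,312),(128,322)]: print(rc,at("wrist",rc,.018))
print(at("wrist",(222,302),.038),at("wrist",(222,342),.038))
print(sense()["tcp_pos"])
plan([(.4025,.315,.012,-90.6,5)],87)
E
```

```text
(215, 322) [0.401  0.3501 0.018 ]
(140, 322) [0.3999 0.2676 0.018 ]
(105, 312) [0.4094 0.2329 0.018 ]
(128, 322) [0.3997 0.2555 0.018 ]
[0.4221 0.3505 0.038 ] [0.38   0.3511 0.038 ]
[0.4029 0.3151 0.1424]
[87, 0.0, 0.1, 26.1, 0, 0, -0.0007]
[87, 0.0, 0.1, 26.1, 0, 0, -0.0007]
[87, 0.0, 0.1, 26.1, 0, 0, -0.0007]
[87, 0.0, 0.1, 26.1, 0, 0, -0.0007]
[87, 0.0, 0.1, 26.1, 0, 0, -0.0007]
-
```

Emit:
{"method": "arm_command", "body": {
  "motion": [
    [87,0,1,30,0,0,0],
    [87,0,0,30,0,0,0],
    [87,0,0,30,0,0,0],
    [87,0,0,25,0,0,0],
    [87,0,0,15,0,0,0],
    [87,0,0,0,0,0,0]
  ]
}}

```text
time_s: 4.35
tcp_pos: [0.4011, 0.3136, 0.0107]
ee_rot: [[-0.015, -1.0, -0.003], [-1.0, 0.015, -0.004], [0.004, 0.003, -1.0]]
wrist_force: [0.3, 0.0, -0.0]
gripper_width: 0.999
gripper_force: 0.0
```

Emit:
{"method": "arm_command", "body": {
  "motion": [
    [0,0,0,0,0,0,0],
    [0,0,0,0,0,0,0],
    [0,0,0,0,0,0,0],
    [0,0,0,0,0,0,0],
    [0,0,0,0,0,0,0],
    [0,0,0,0,0,0,0],
    [0,0,0,0,0,0,0],
    [0,0,0,0,0,0,0]
  ]
}}

```text
time_s: 5.15
tcp_pos: [0.4019, 0.3162, 0.0122]
ee_rot: [[-0.013, -1.0, -0.0], [-1.0, 0.013, -0.0], [0.0, 0.0, -1.0]]
wrist_force: [0.1, 0.1, 0.6]
gripper_width: 0.357
gripper_force: 0.0
```

Emit:
{"method": "arm_command", "body": {
  "motion": [
    [0,0,0,0,0,0,0],
    [0,0,0,0,0,0,0],
    [0,0,0,0,0,0,0],
    [0,0,0,0,0,0,0],
    [0,0,0,0,0,0,0],
    [0,0,0,0,0,0,0]
  ]
}}

```text
time_s: 5.75
tcp_pos: [0.4019, 0.3162, 0.0123]
ee_rot: [[-0.013, -1.0, 0.0], [-1.0, 0.013, 0.0], [-0.0, -0.0, -1.0]]
wrist_force: [-0.3, -0.5, -0.1]
gripper_width: 0.007
gripper_force: 0.0
```

```bash
python3 - <<'E'
from h import *
save("wrist","w2");a=save("top","t2")[:,:,::-1];s=save("scene","s2")[:,:,::-1]
o=cv2.resize(a[220:320,130:290],(640,400));q=cv2.resize(s[220:345,190:390],(640,400))
cv2.imwrite("pics/c2.png",cv2.resize(np.hstack([o,q]),(800,250)));
w=cv2.imread("pics/w2.png");cv2.imwrite("pics/c2.png",np.vstack([cv2.resize(np.hstack([o,q]),(800,250)),cv2.resize(w[40:320],(800,350))]))
s=sense();print(s["gripper_width"],s["gripper_force"])
E
```

```text
0.01078194914329801 0.0
```

View pics/c2.png

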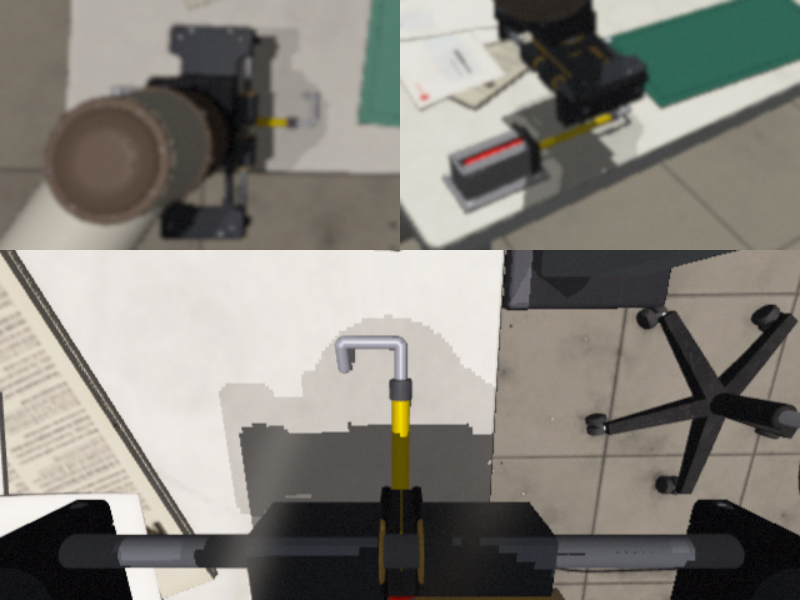

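The wrist picture shows the closed fingers with the shaft between them (about column 400, row 500), but the width reads near 0. I'll test with a short pull along the stick.

Emit:
{"method": "arm_command", "body": {
  "motion": [
    [0,5,0,0,0,0,0],
    [0,5,0,0,0,0,0],
    [0,5,0,0,0,0,0],
    [0,5,0,0,0,0,0],
    [0,0,0,0,0,0,0]
  ]
}}

```text
time_s: 6.4
tcp_pos: [0.4015, 0.2952, 0.0122]
ee_rot: [[-0.014, -1.0, -0.0], [-1.0, 0.014, -0.0], [0.0, 0.0, -1.0]]
wrist_force: [0.2, 0.3, 0.8]
gripper_width: 0.003
gripper_force: 0.0
```

```bash
python3 - <<'E'
from h import *
im=save("wrist","w3"); a=cv2.imread("pics/w2.png"); b=cv2.imread("pics/w3.png")
o=np.hstack([a[80:330,220:420],b[80:330,220:420]]); cv2.imwrite("pics/c3.png",cv2.resize(o,(800,500)))
E
```

```text
(no output)
```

View pics/c3.png

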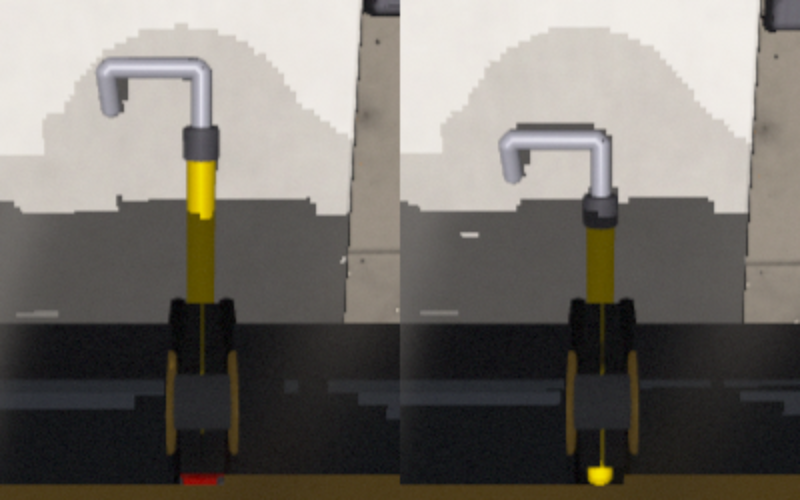

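The picture shows that the stick did not move. The fingers shut fully, apparently over the shaft. I'll check how high the fingertips really are by projecting them.

```bash
python3 - <<'E'
from h import *
s=sense();p=np.array(s["tcp_pos"]);R=np.array(s["ee_rot"]);m=camera_model("wrist");print(p,m["fx"],m["fy"])
for z in(.008,0,-.011,-.02,-.03):
    print(z,[pix("wrist",p+R@np.array([x,0,z]),m) for x in(.0095,)], "y20mm width px", pix("wrist",p+R@[.0095,.01,z],m)-pix("wrist",p+R@[.0095,-.01,z],m))
# shaft far end / tip, guard
for rc in [(80+210/2,320),(80+145/2,220+190/2)]: print(at("wrist",rc,.018,m))
s_=cv2.imread("pics/s2.png"); 
P=[pix("scene",q) for q in (p+[0,.021,-.008],p+[0,.021,0],p+[0,.021,.03],p+[0,.021,.06])];print(P)
c=s_[230:300,240:320].copy(); c=cv2.resize(c,(800,600),interpolation=cv2.INTER_CUBIC)
for q in P: cv2.circle(c,(int((q[1]-240)*10),int((q[0]-230)*600/70)),5,(0,0,255),-1)
cv2.imwrite("pics/c4.png",c)
E
```

```text
[0.4017 0.2957 0.0123] 296.39897694451696 296.39897694451696
0.008 [array([211.281 , 319.2872])] y20mm width px [-0.0147 28.7049]
0 [array([215.1707, 319.2311])] y20mm width px [-0.0152 29.8125]
-0.011 [array([221.0367, 319.1465])] y20mm width px [-0.0158 31.4829]
-0.02 [array([226.3486, 319.0699])] y20mm width px [-0.0164 32.9955]
-0.03 [array([232.8831, 318.9757])] y20mm width px [-0.017  34.8563]
[0.4007 0.264  0.018 ]
[0.4035 0.2435 0.018 ]
[array([291.7391, 274.6792]), array([288.8726, 274.5502]), array([277.9143, 274.0573]), array([266.6146, 273.549 ])]
```

View pics/c4.png

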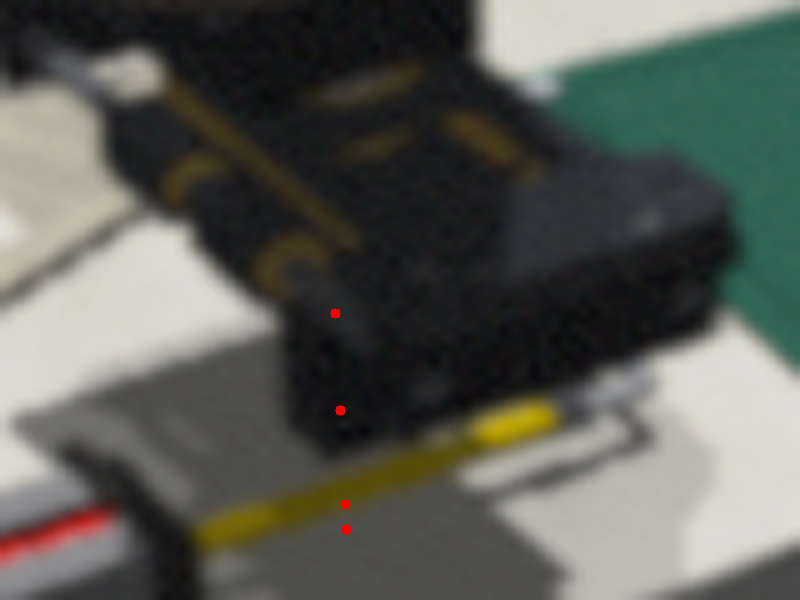

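The scene crop shows the fingertips ending near z≈0.028, above the shaft, so with the fingers shut they stand about 24 mm higher than stated. I'll go back, open partly and feel downward carefully.

Emit:
{"method": "arm_command", "body": {
  "motion": [
    [40,-10,0,0,0,0,0],
    [40,-10,0,0,0,0,0],
    [40,0,0,0,0,0,0],
    [40,0,0,0,0,0,0],
    [40,0,0,0,0,0,0],
    [40,0,0,0,0,0,0]
  ]
}}

```text
time_s: 7.05
tcp_pos: [0.4017, 0.3159, 0.0121]
ee_rot: [[-0.013, -1.0, -0.0], [-1.0, 0.013, -0.0], [0.0, 0.0, -1.0]]
wrist_force: [-0.4, 0.5, -0.2]
gripper_width: 0.431
gripper_force: 0.0
```

```bash
python3 - <<'E'
from h import *
s=sense();print(s["tcp_pos"],s["gripper_width"],s["wrist_force"])
s_=save("scene","s4")[:,:,::-1]; w=save("wrist","w4")[:,:,::-1]
c=cv2.resize(s_[230:300,230:320],(400,311),interpolation=cv2.INTER_CUBIC)
cv2.imwrite("pics/c5.png",np.hstack([c,cv2.resize(w[120:320,190:450],(400,311))]))
E
```

```text
[0.4017 0.3159 0.0121] 0.43087873758892176 [-0.3986  0.5379 -0.2276]
```

View pics/c5.png

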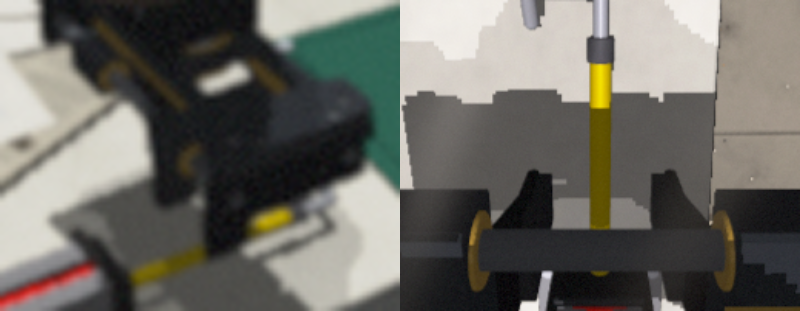

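Open to 37 mm, the fingers straddle the shaft and their tips are still well above the bench. I'll lower in small steps, watching the force.

Emit:
{"method": "arm_command", "body": {
  "motion": [
    [40,0,0,4,0,0,0],
    [40,0,0,4,0,0,0],
    [40,0,0,2,0,0,0],
    [40,0,0,0,0,0,0]
  ]
}}

```text
time_s: 7.55
tcp_pos: [0.4017, 0.3158, 0.0017]
ee_rot: [[-0.013, -1.0, -0.001], [-1.0, 0.013, -0.001], [0.001, 0.001, -1.0]]
wrist_force: [-0.0, -0.8, -0.7]
gripper_width: 0.458
gripper_force: 0.0
```

Emit:
{"method": "arm_command", "body": {
  "motion": [
    [40,0,0,2,0,0,0],
    [40,0,0,2,0,0,0],
    [40,0,0,0,0,0,0]
  ]
}}

```text
time_s: 7.85
tcp_pos: [0.4018, 0.316, -0.002]
ee_rot: [[-0.013, -1.0, -0.0], [-1.0, 0.013, -0.0], [0.0, 0.0, -1.0]]
wrist_force: [0.3, -0.6, 0.2]
gripper_width: 0.459
gripper_force: 0.0
```

Emit:
{"method": "arm_command", "body": {
  "motion": [
    [40,0,0,2,0,0,0],
    [40,0,0,2,0,0,0],
    [40,0,0,0,0,0,0]
  ]
}}

```text
time_s: 8.15
tcp_pos: [0.4018, 0.316, -0.006]
ee_rot: [[-0.013, -1.0, -0.0], [-1.0, 0.013, -0.0], [0.0, 0.0, -1.0]]
wrist_force: [-0.3, 0.0, -0.6]
gripper_width: 0.459
gripper_force: 0.0
```

Emit:
{"method": "arm_command", "body": {
  "motion": [
    [40,0,0,2,0,0,0],
    [40,0,0,2,0,0,0],
    [40,0,0,0,0,0,0]
  ]
}}

```text
time_s: 8.45
tcp_pos: [0.4018, 0.3159, -0.0101]
ee_rot: [[-0.013, -1.0, -0.0], [-1.0, 0.013, -0.001], [0.001, 0.0, -1.0]]
wrist_force: [0.1, 0.5, 0.4]
gripper_width: 0.461
gripper_force: 0.0
```

Emit:
{"method": "arm_command", "body": {
  "motion": [
    [40,0,0,1.5,0,0,0],
    [40,0,0,0,0,0,0]
  ]
}}

```text
time_s: 8.65
tcp_pos: [0.4018, 0.3161, -0.0114]
ee_rot: [[-0.013, -1.0, -0.0], [-1.0, 0.013, -0.0], [0.0, 0.0, -1.0]]
wrist_force: [-0.8, -0.1, -0.2]
gripper_width: 0.462
gripper_force: 0.0
```

Emit:
{"method": "arm_command", "body": {
  "motion": [
    [40,0,0,1.5,0,0,0],
    [40,0,0,0,0,0,0]
  ]
}}

```text
time_s: 8.85
tcp_pos: [0.4018, 0.316, -0.0129]
ee_rot: [[-0.013, -1.0, -0.0], [-1.0, 0.013, -0.0], [0.0, 0.0, -1.0]]
wrist_force: [-0.1, -1.1, 0.2]
gripper_width: 0.461
gripper_force: 0.0
```

Emit:
{"method": "arm_command", "body": {
  "motion": [
    [0,0,0,0,0,0,0],
    [0,0,0,0,0,0,0],
    [0,0,0,0,0,0,0],
    [0,0,0,0,0,0,0],
    [0,0,0,0,0,0,0],
    [0,0,0,0,0,0,0],
    [0,0,0,0,0,0,0]
  ]
}}

```text
time_s: 9.55
tcp_pos: [0.402, 0.3162, -0.0127]
ee_rot: [[-0.013, -1.0, 0.0], [-1.0, 0.013, 0.0], [-0.0, -0.0, -1.0]]
wrist_force: [0.8, 0.3, -0.6]
gripper_width: 0.093
gripper_force: 30.0
```

Emit:
{"method": "arm_command", "body": {
  "motion": [
    [0,10,0,0,0,0,0],
    [0,15,0,0,0,0,0],
    [0,15,0,0,0,0,0],
    [0,15,0,0,0,0,0],
    [0,15,0,0,0,0,0],
    [0,15,0,0,0,0,0],
    [0,0,0,0,0,0,0]
  ]
}}

```text
time_s: 10.25
tcp_pos: [0.3997, 0.228, -0.0131]
ee_rot: [[-0.016, -1.0, -0.002], [-1.0, 0.016, -0.002], [0.002, 0.002, -1.0]]
wrist_force: [-1.1, -0.8, -1.3]
gripper_width: 0.091
gripper_force: 30.0
```

```bash
python3 - <<'E'
from h import *
s_=save("scene","s6")[:,:,::-1]; w=save("wrist","w6")[:,:,::-1]
c=cv2.resize(s_[210:330,200:360],(400,300),interpolation=cv2.INTER_CUBIC)
cv2.imwrite("pics/c6.png",np.hstack([c,cv2.resize(w[80:330,150:483],(400,300))]))
E
```

```text
(no output)
```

View pics/c6.png

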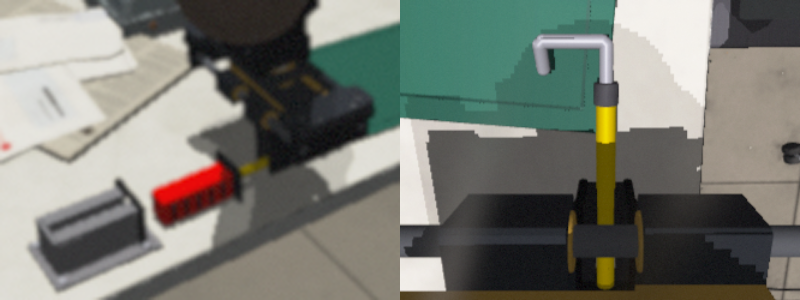

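The stick is fully out of the tube and level, with the red handle clear of the mouth. Now I'll lift it, carry it to the mat and lay it down.

Emit:
{"method": "arm_command", "body": {
  "motion": [
    [0,0,0,-15,0,0,0],
    [0,0,0,-15,0,0,0],
    [0,40,-13,0,0,0,0],
    [0,40,-13,0,0,0,0],
    [0,40,-13,0,0,0,0],
    [0,40,-13,0,0,0,0],
    [0,40,-13,0,0,0,0],
    [0,0,0,0,0,0,0]
  ]
}}

```text
time_s: 11.15
tcp_pos: [0.4642, 0.0271, 0.0171]
ee_rot: [[-0.019, -1.0, 0.0], [-1.0, 0.019, -0.0], [0.0, -0.0, -1.0]]
wrist_force: [0.1, 0.3, -0.7]
gripper_width: 0.091
gripper_force: 30.0
```

Emit:
{"method": "arm_command", "body": {
  "motion": [
    [0,0,0,12,0,0,0],
    [0,0,0,12,0,0,0],
    [0,0,0,2,0,0,0],
    [0,0,0,1.5,0,0,0],
    [0,0,0,0,0,0,0]
  ]
}}

```text
time_s: 11.65
tcp_pos: [0.4635, 0.0309, -0.0101]
ee_rot: [[-0.012, -1.0, 0.0], [-1.0, 0.012, 0.0], [-0.0, -0.0, -1.0]]
wrist_force: [-0.5, 0.1, -1.6]
gripper_width: 0.089
gripper_force: 30.0
```

Emit:
{"method": "arm_command", "body": {
  "motion": [
    [0,0,0,1.5,0,0,0],
    [0,0,0,1,0,0,0],
    [0,0,0,0,0,0,0]
  ]
}}

```text
time_s: 11.95
tcp_pos: [0.4634, 0.0305, -0.0126]
ee_rot: [[-0.013, -1.0, 0.0], [-1.0, 0.013, 0.0], [-0.0, -0.0, -1.0]]
wrist_force: [0.3, 0.6, -1.0]
gripper_width: 0.088
gripper_force: 30.0
```

Emit:
{"method": "arm_command", "body": {
  "motion": [
    [0,0,0,1,0,0,0],
    [0,0,0,0,0,0,0]
  ]
}}

```text
time_s: 12.15
tcp_pos: [0.4634, 0.0304, -0.0137]
ee_rot: [[-0.013, -1.0, 0.0], [-1.0, 0.013, 0.0], [-0.0, -0.0, -1.0]]
wrist_force: [-0.5, -0.1, -0.5]
gripper_width: 0.092
gripper_force: 30.0
```

Emit:
{"method": "arm_command", "body": {
  "motion": [
    [0,0,0,1,0,0,0],
    [0,0,0,0,0,0,0]
  ]
}}

```text
time_s: 12.35
tcp_pos: [0.4634, 0.0302, -0.0145]
ee_rot: [[-0.013, -1.0, 0.0], [-1.0, 0.013, -0.0], [0.0, -0.0, -1.0]]
wrist_force: [-0.1, -1.6, 0.9]
gripper_width: 0.087
gripper_force: 30.0
```

Emit:
{"method": "arm_command", "body": {
  "motion": [
    [50,0,0,0,0,0,0],
    [50,0,0,0,0,0,0],
    [50,0,0,0,0,0,0],
    [60,0,0,-30,0,0,0],
    [60,0,0,-40,0,0,0],
    [60,-40,0,-20,0,0,0],
    [60,-30,0,0,0,0,0],
    [60,-22,0,0,0,0,0]
  ]
}}

```text
time_s: 13.15
tcp_pos: [0.465, 0.1242, 0.0764]
ee_rot: [[-0.012, -1.0, 0.003], [-1.0, 0.012, 0.002], [-0.002, -0.003, -1.0]]
wrist_force: [0.5, 0.1, 0.1]
gripper_width: 0.669
gripper_force: 0.0
```

Emit:
{"method": "arm_command", "body": {
  "motion": [
    [60,0,0,0,0,0,0],
    [60,0,0,0,0,0,0]
  ]
}}

```text
time_s: 13.35
tcp_pos: [0.4639, 0.1223, 0.075]
ee_rot: [[-0.012, -1.0, -0.001], [-1.0, 0.012, -0.0], [0.0, 0.001, -1.0]]
wrist_force: [-0.2, -0.5, 0.6]
gripper_width: 0.69
gripper_force: 0.0
```

```bash
python3 - <<'E'
from h import *
s=sense(); print(s["tcp_pos"],s["gripper_width"],s["time_s"])
m=camera_model("wrist"); w=save("wrist","w7")[:,:,::-1]; t=save("top","t7")[:,:,::-1]
print("cam",-np.array(m["R"]).T@np.array(m["t"]))
k=pix("wrist",(.46,-.05,.017),m);print(k)
cv2.imwrite("pics/c7.png",np.hstack([w[0:320,120:520],cv2.resize(t[160:320,250:450],(400,320))]))
h=cv2.cvtColor(w,cv2.COLOR_BGR2HSV); M=((h[...,0]>22)&(h[...,0]<35)&(h[...,1]>150)&(h[...,2]>60))
ys,xs=np.nonzero(M[:300]); 
for r in range(0,300,15):
    q=np.nonzero(M[r])[0]
    if len(q)>3: print(r,q.min(),q.max())
for k in("stick_grip","stick_hook","stick_mid"):
    for c in("wrist","top"):
        for f in find_in(k,c)[:1]: print(k,c,np.round(f["location"]),round(f["p"],2),at(c,f["location"],.02))
E
```

```text
[0.4639 0.1223 0.075 ] 0.6901064516803247 13.35
cam [0.4621 0.0456 0.2625]
[-31.1949 321.7638]
30 315 326
45 315 326
60 315 325
75 315 325
90 315 325
105 315 325
120 315 325
135 315 325
150 315 325
210 10 46
225 14 50
240 18 53
255 22 27
stick_grip wrist [159. 320.] 0.83 [0.4631 0.0824 0.02  ]
stick_hook wrist [157. 318.] 0.97 [0.4645 0.0815 0.02  ]
stick_hook top [246. 344.] 0.78 [0.4623 0.0125 0.02  ]
stick_mid wrist [159. 321.] 0.72 [0.4627 0.083  0.02  ]
```

View pics/c7.png

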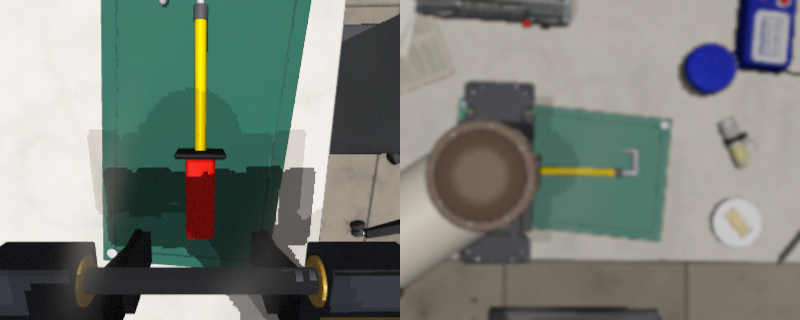

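The stick lies straight on the mat. Handle rows run 158–238, the guard is at row 154 and everything is centred on column 320. I'll check these positions against dead reckoning.

```bash
python3 - <<'E'
from h import *
m=camera_model("wrist")
for n,rc,z,e in [("guard",(150,320),.037,.076),("handle end",(238,320),.031,.149),("handle end low",(239,320),.003,.149),("ferrule",(18,320),.02,-.02)]: print(n,at("wrist",rc,z,m),"expected y",e)
t=cv2.imread("pics/t7.png")
for n,(u,v) in dict(nose=(637,160),ferr=(617,172),sh=(542,170)).items():
    print(n,at("top",(160+v/2,250+(u-400)/2),.017))
E
```

```text
guard [0.4633 0.0737 0.037 ] expected y 0.076
handle end [0.4644 0.1488 0.031 ] expected y 0.149
handle end low [0.4647 0.1623 0.003 ] expected y 0.149
ferrule [ 0.4619 -0.0192  0.02  ] expected y -0.02
nose [ 0.4786 -0.0505  0.017 ]
ferr [ 0.463  -0.0249  0.017 ]
sh [0.4644 0.0712 0.017 ]
```

Emit:
{"method": "arm_command", "body": {
  "motion": [
    [50,0,0,30,0,0,0],
    [50,0,0,30,0,0,0],
    [50,0,0,18,0,0,0],
    [50,0,0,9,0,0,0],
    [40,0,0,0,0,0,0]
  ]
}}

```text
time_s: 14.25
tcp_pos: [0.4638, 0.1218, -0.0127]
ee_rot: [[-0.013, -1.0, -0.002], [-1.0, 0.013, -0.001], [0.001, 0.002, -1.0]]
wrist_force: [0.1, 0.1, -0.1]
gripper_width: 0.544
gripper_force: 0.0
```

Emit:
{"method": "arm_command", "body": {
  "motion": [
    [0,0,0,0,0,0,0],
    [0,0,0,0,0,0,0],
    [0,0,0,0,0,0,0],
    [0,0,0,0,0,0,0],
    [0,0,0,0,0,0,0],
    [0,0,0,0,0,0,0]
  ]
}}

```text
time_s: 14.85
tcp_pos: [0.4649, 0.1227, -0.0109]
ee_rot: [[-0.013, -1.0, 0.001], [-1.0, 0.013, 0.001], [-0.001, -0.001, -1.0]]
wrist_force: [-1.2, 0.9, 6.3]
gripper_width: 0.269
gripper_force: 30.0
```

Emit:
{"method": "arm_command", "body": {
  "motion": [
    [0,0,0,-15,0,0,0],
    [0,0,0,-20,0,0,0],
    [0,0,0,-17,0,0,0],
    [0,0,0,0,0,0,-0.138],
    [0,0,0,0,0,0,-0.138],
    [0,0,0,0,0,0,-0.138],
    [0,0,0,0,0,0,-0.138],
    [0,0,0,0,0,0,-0.138]
  ]
}}

```text
time_s: 15.65
tcp_pos: [0.4638, 0.1221, 0.0399]
ee_rot: [[0.631, -0.776, -0.001], [-0.776, -0.631, -0.0], [-0.0, 0.001, -1.0]]
wrist_force: [-0.4, 1.4, -1.7]
gripper_width: 0.275
gripper_force: 30.0
```

Emit:
{"method": "arm_command", "body": {
  "motion": [
    [0,0,0,0,0,0,-0.138],
    [0,0,0,0,0,0,-0.138],
    [0,0,0,0,0,0,-0.138],
    [0,0,0,0,0,0,-0.138],
    [0,0,0,0,0,0,-0.138],
    [0,0,0,0,0,0,-0.138],
    [0,0,0,0,0,0,0],
    [0,0,0,0,0,0,0]
  ]
}}

```text
time_s: 16.45
tcp_pos: [0.464, 0.1221, 0.04]
ee_rot: [[0.998, -0.069, -0.001], [-0.069, -0.998, -0.0], [-0.001, 0.0, -1.0]]
wrist_force: [1.0, 0.4, -0.9]
gripper_width: 0.27
gripper_force: 30.0
```

```bash
python3 - <<'E'
from h import *
s=sense(); print(s["tcp_pos"],s["ee_rot"],s["gripper_width"],s["time_s"])
m=camera_model("wrist"); w=save("wrist","w8")[:,:,::-1]; t=save("top","t8")[:,:,::-1]
cv2.imwrite("pics/c8.png",np.hstack([cv2.resize(w[0:300,120:520],(480,360)),cv2.resize(t[80:250,250:400],(318,360))]))
c=np.array([.752,.1335]);a=np.radians(-3.5);B=np.array([[np.cos(a),-np.sin(a)],[np.sin(a),np.cos(a)]])
for n,q in dict(coverFL=(-.085,.095,.122),coverFR=(-.085,-.095,.122),portL=(-.088,.04,.084),portR=(-.088,-.04,.084),post=(-.008,.02,.088),hook=None).items():
    if q: print(n,pix("wrist",[*(c+B@q[:2]),q[2]],m),pix("top",[*(c+B@q[:2]),q[2]]))
for k in("link_post","port","stick_hook"):
    for cam in("wrist","top"):
        for f in find_in(k,cam)[:2]: print(k,cam,np.round(f["location"]),round(f["p"],2),at(cam,f["location"],.088 if k=="link_post" else .068))
E
```

```text
[0.464  0.1221 0.04  ] [[ 0.9976 -0.0688 -0.0007]
 [-0.0688 -0.9976 -0.0003]
 [-0.0007  0.0003 -1.    ]] 0.2697139760580091 16.45
coverFL [-471.9233 -241.128 ] [155.5008 253.3692]
coverFR [-481.009   617.2327] [161.3608 333.9437]
portL [-253.7646  120.4787] [161.5806 278.1513]
portR [-256.0444  350.9337] [163.9561 310.796 ]
post [-705.7179  125.7184] [129.7694 288.8101]
link_post top [227. 422.] 0.33 [ 0.5119 -0.1697  0.088 ]
port top [131. 298.] 0.56 [0.7479 0.1312 0.068 ]
stick_hook wrist [182. 320.] 0.83 [0.5031 0.121  0.068 ]
stick_hook top [199. 309.] 0.61 [0.5763 0.102  0.068 ]
```

View pics/c8.png

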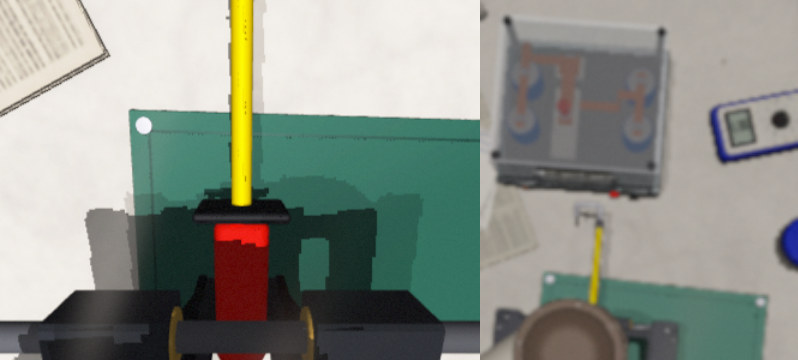

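The picture shows the stick held at the right height, heading toward the box, with the hook lip to the left (top pixel about row 178, columns 295–308). The post is at about row 130, column 290. That was the tenth view, so from here I work with numbers only.

```bash
cat >> h.py <<'E'
C=np.array([.752,.1335]);A=np.radians(-3.5);B=np.array([[np.cos(A),-np.sin(A)],[np.sin(A),np.cos(A)]])
def inbox(p): return B.T@(np.array(p)[:2]-C)
def red(cam,r0,r1,c0,c1,name=None):
    im=capture(cam) if name is None else cv2.imread(f"pics/{name}.png")[:,:,::-1]
    w=im[r0:r1,c0:c1].astype(float); s=np.clip(w[...,0]-np.maximum(w[...,1],w[...,2])-25,0,None)
    r,c=np.mgrid[r0:r1,c0:c1]; return np.array([(s*r).sum(),(s*c).sum()])/s.sum(), s.sum(), s
E
python3 - <<'E'
from h import *
print("nose",at("top",(177.2,307.5),.068)," lip side",at("top",(177.2,296),.068))
im=cv2.imread("pics/top0.png")[:,:,::-1]
w=im[118:142,280:300].astype(int); print((w[...,0]-np.maximum(w[...,1],w[...,2])))
# yellow shaft columns by row in t8
t=cv2.imread("pics/t8.png");h=cv2.cvtColor(t,cv2.COLOR_BGR2HSV);M=(h[...,0]>18)&(h[...,0]<38)&(h[...,1]>120)
for r in range(180,225,5):
    q=np.nonzero(M[r,290:325])[0]+290
    if len(q): print(r,q.mean(),at("top",(r,q.mean()),.068))
s=sense();p=np.array(s["tcp_pos"]);R=np.array(s["ee_rot"])
print("pred shaft at 161",p+R[:,0]*.169)
E
```

```text
nose [0.6314 0.107  0.068 ]  lip side [0.6311 0.1354 0.068 ]
[[ -9  -1  -2  -2  -1  -2  -2   2  10  20  22  21  24  21  16   6  -1  -2
   -2   0]
 [-11  -4  -2  -1  -3  -4  -1   2  12  18  21  21  23  22  14   5  -2  -2
   -2  -3]
 [-13  -3  -1  -1  -2  -2  -2   3  11  21  24  23  23  23  14   2  -2  -2
   -2  -2]
 [-12  -5  -1  -3  -3  -2   0   4  14  19  22  22  22  22  12   4  -2  -2
   -2  -3]
 [-10  -3  -1  -2   0  -1   0   7  16  21  22  23  23  19  11   4   0  -1
   -1  -3]
 [ -6  -1  -2  -2  -1   1   2   6  16  21  23  23  22  20  10   4   0   0
   -1  -1]
 [ -2  -3  -2  -1  -2  -1   2   5  15  21  22  23  22  18   9   2  -1   0
   -3  -2]
 [ -2   0  -1  -2  -1   1   2   8  19  24  23  23  22  17  11   2   1   0
   -2  -4]
 [ -2  -1  -2  -3  -2   0   1  11  24  29  27  25  22  17   8   3   1   1
    1   1]
 [ -1  -2  -1  -2  -1   1   9  21  34  38  37  32  23  16   6   1   4   7
    8   7]
 [ -1  -1  -3  -1  -1   6  17  33  42  44  42  37  31  18   6   2   5  14
   18  18]
 [ -3  -1  -2   0   0  10  25  38  45  45  46  43  36  18   6   3   7  15
   22  23]
 [ -1  -2  -2  -1  
[... 573 characters left out ...]
3]
 [ -1  -2  -1  -1   1   2   8  16  19  19  18  19  17  10   1   0  -1  -1
   -2  -1]
 [  1  -2  -2   0   0   1   5  10  14  14  14  15  13   8   2   2  -1  -1
   -1  -1]
 [ -1  -2  -1   0   0   1   2   4   4   5   5   5   4   2   3   1   0  -2
   -1  -2]
 [ -2  -1  -1   0   0   1   0   2   1   1   2   0   1   1   1   0   0  -1
   -2  -1]
 [ -1  -1  -1  -2   1   1   1   1   2   2   1   2   1   2  -1   1   0  -1
   -1  -2]]
190 305.5 [0.5995 0.1114 0.068 ]
195 305.0 [0.587  0.1125 0.068 ]
200 305.0 [0.5747 0.1123 0.068 ]
205 304.0 [0.5623 0.1146 0.068 ]
210 304.0 [0.5499 0.1144 0.068 ]
215 303.5 [0.5376 0.1154 0.068 ]
220 303.0 [0.5253 0.1164 0.068 ]
pred shaft at 161 [0.633  0.1111 0.0402]
```

```bash
python3 - <<'E'
from h import *
s=sense();p=np.array(s["tcp_pos"]);R=np.array(s["ee_rot"])
im=save("scene","s8"); h=cv2.cvtColor(im,cv2.COLOR_RGB2HSV);M=(h[...,0]>18)&(h[...,0]<38)&(h[...,1]>120)&(h[...,2]>70)
for sx in(.06,.08,.10,.12,.13):
    q=p+R[:,0]*(sx+.008); q[2]=.068; r,c=pix("scene",q); r2=pix("scene",q-[0,0,.01])[0]
    col=np.nonzero(M[int(r)-25:int(r)+25,int(round(c))])[0]+int(r)-25
    print(sx,np.round([r,c],1),col, "px/cm",round(r2-r,2))
print(inbox(p)*1000)
E
```

```text
0.06 [214.4 315.4] [212 213 214] px/cm 3.39
0.08 [210.9 311.4] [208 209 210] px/cm 3.36
0.1 [207.5 307.4] [] px/cm 3.33
0.12 [204.2 303.5] [] px/cm 3.31
0.13 [202.6 301.6] [] px/cm 3.29
[-286.3846  -28.717 ]
```

Emit:
{"method": "arm_command", "body": {
  "motion": [
    [0,10,-5,2,0,0,-0.008],
    [0,10,0,0,0,0,0],
    [0,10,0,0,0,0,0],
    [0,10,0,0,0,0,0],
    [0,10,0,0,0,0,0],
    [0,0,0,0,0,0,0]
  ]
}}

```text
time_s: 17.5
tcp_pos: [0.5158, 0.1241, 0.0379]
ee_rot: [[0.998, -0.059, -0.0], [-0.059, -0.998, -0.0], [-0.0, 0.0, -1.0]]
wrist_force: [-2.0, 1.1, -2.4]
gripper_width: 0.273
gripper_force: 30.0
```

Emit:
{"method": "arm_command", "body": {
  "motion": [
    [0,10,0,0,0,0,0],
    [0,10,0,0,0,0,0],
    [0,10,0,0,0,0,0],
    [0,10,0,0,0,0,0],
    [0,0,0,0,0,0,0]
  ]
}}

```text
time_s: 18.0
tcp_pos: [0.5566, 0.1222, 0.0382]
ee_rot: [[0.998, -0.058, 0.002], [-0.058, -0.998, 0.001], [0.002, -0.001, -1.0]]
wrist_force: [1.2, 0.3, -3.2]
gripper_width: 0.271
gripper_force: 30.0
```

Emit:
{"method": "arm_command", "body": {
  "motion": [
    [0,10,0,0,0,0,0],
    [0,10,0,0,0,0,0],
    [0,0,0,0,0,0,0]
  ]
}}

```text
time_s: 18.3
tcp_pos: [0.5764, 0.1211, 0.0384]
ee_rot: [[0.998, -0.058, 0.002], [-0.058, -0.998, 0.0], [0.002, -0.001, -1.0]]
wrist_force: [0.7, 0.4, -2.9]
gripper_width: 0.271
gripper_force: 30.0
```

Emit:
{"method": "arm_command", "body": {
  "motion": [
    [0,10,0,0,0,0,0],
    [0,10,0,0,0,0,0],
    [0,7,0,0,0,0,0],
    [0,0,0,0,0,0,0]
  ]
}}

```text
time_s: 18.7
tcp_pos: [0.603, 0.1194, 0.0382]
ee_rot: [[0.998, -0.058, 0.001], [-0.058, -0.998, 0.0], [0.001, -0.0, -1.0]]
wrist_force: [1.0, -0.4, -3.4]
gripper_width: 0.276
gripper_force: 30.0
```

```bash
python3 - <<'E'
from h import *
s=sense();p=np.array(s["tcp_pos"]);R=np.array(s["ee_rot"]);print(p,inbox(p)*1000,s["wrist_force"],s["time_s"])
im=save("top","t9")
print(red("top",120,145,280,298,"top0")[0],red("top",120,145,280,298,"t9")[0])
a=cv2.imread("pics/t8.png").astype(int);b=cv2.imread("pics/t9.png").astype(int)
d=b-a; np.set_printoptions(linewidth=220)
print((d.sum(2)//3)[108:150:2,284:320])
for n,x,y in(("nose",.164+.008,0),("corner",.169,.028),("lip",.154,.028),("in",.1,0)):
    q=p+R[:,0]*x-R[:,1]*y; q[2]=.068; print(n,pix("top",q),inbox(q)*1000)
E
```

```text
[0.603  0.1194 0.0382] [-147.8535  -23.1927] [ 1.0155 -0.4462 -3.3836] 18.7
[129.5404 289.3049] [129.5182 289.3057]
[[  6   4   4   3   6   4   2   4   5   4   2   5   4   4   2   5   5   2   4   5   5   4   3   3   2   4   7   2   6   6   4   4   2   3   2   5]
 [  4   2   3   4   4   5   2   3   5   4   3   6   2   4   4   3   3   3   2   4   3   5   4   3   4   4   4   2   2   6   3   4   3   5   4   3]
 [  3   6   3   3   4   2   3   5   4   4   2   4   4   4   5   4   6   2   4   1   1   4   3   3   4   3   3   3   8   4   3   2   5   5   5   2]
 [  4   5   3   5   7   5   4   3   4   5   4   4   3   5   4   4   3   4   4   4   3   6   4   3   3   4   4   3   4   3   4   5   2   4   4   5]
 [  2   5   5   2   5   4   4   3   4   4   3   3   4   5   5   3   5   4   3   2   4   5   4   3   2   5   2   4   4   5   5   4   2   5   4   3]
 [  4   1   5   5   4   4   3   4   4   3   6   2   4   4   1   2   2   0   6   7   5   3   3   7   6   4   5   5   2   4   3   5   3   6   3   4]
 [  6   4   4   5   4   2   3   3   4   5   4   5   5   8   5   7   6   6   7   6   7   6   5   5   5 
[... 1576 characters left out ...]
 -27 -26 -28 -27 -29 -30 -21 -14  -7   0  -1  -1  -6  -8  -7   0   8   2   6   2   3]
 [-48 -49 -49 -46 -49 -47 -47 -47 -46 -46 -44 -37 -29 -26 -23 -26 -25 -24 -26 -25 -27 -28 -28 -27 -23 -13  -4  -1  -3  -6  -6  -5   3   2   5   4]
 [-46 -48 -47 -46 -44 -45 -44 -43 -43 -40 -37 -31 -24 -20 -21 -21 -22 -22 -22 -24 -26 -25 -27 -30 -28 -28 -25 -17  -7  -2  -2  -8  -8  -2   2   4]
 [-45 -46 -44 -43 -39 -37 -37 -35 -33 -33 -27 -19 -14 -11 -11 -14 -14 -18 -17 -22 -23 -24 -24 -24 -27 -27 -29 -27 -22  -8  -1  -3  -6  -8  -3   1]]
nose [120.6522 307.3767] [ 24.1456 -22.6974]
corner [121.0434 296.1528] [21.065   5.2938]
lip [126.8803 295.7013] [6.065  5.2506]
in [148.8085 305.2733] [-47.854  -22.9048]
```

Emit:
{"method": "arm_command", "body": {
  "motion": [
    [0,3,0,0,0,0,0],
    [0,0,-6,0,0,0,0],
    [0,0,-6,0,0,0,0],
    [0,0,0,0,0,0,0]
  ]
}}

```text
time_s: 19.15
tcp_pos: [0.6053, 0.1323, 0.0384]
ee_rot: [[0.998, -0.056, 0.001], [-0.056, -0.998, 0.0], [0.001, -0.0, -1.0]]
wrist_force: [1.2, 1.0, -2.6]
gripper_width: 0.271
gripper_force: 30.0
```

Emit:
{"method": "arm_command", "body": {
  "motion": [
    [0,0,-6,0,0,0,0],
    [0,0,-6,0,0,0,0],
    [0,0,-5,0,0,0,0],
    [0,0,0,0,0,0,0]
  ]
}}

```text
time_s: 19.55
tcp_pos: [0.6064, 0.1491, 0.0383]
ee_rot: [[0.998, -0.056, 0.001], [-0.056, -0.998, 0.0], [0.001, -0.0, -1.0]]
wrist_force: [0.1, 0.9, -2.5]
gripper_width: 0.272
gripper_force: 30.0
```

```bash
python3 - <<'E'
from h import *
s=sense();p=np.array(s["tcp_pos"]);print(p,inbox(p)*1000,s["wrist_force"],s["time_s"])
im=save("top","t10")
print(red("top",120,145,280,298,"t10")[0])
a=cv2.imread("pics/t8.png").astype(int);b=cv2.imread("pics/t10.png").astype(int)
d=b-a; np.set_printoptions(linewidth=220)
print((d.sum(2)//3)[116:134,280:304])
E
```

```text
[0.6064 0.1491 0.0383] [-146.2655    6.7272] [ 0.1131  0.8748 -2.4682] 19.55
[129.5399 289.3211]
[[  4   5   4   3   6   8   3   2   6   4   6   4   4   4   4   4   5   5   4   4   5   4   5   3]
 [  2   4   6   3   3   4   7   4   3   3   2   3   5   4   5   6   3   6   3   4   4   4   5   6]
 [  5   4   4   1   3   4   5   7   5   7   6   6   6   4   4   3   5   5   2   2   3   2   6   6]
 [  4   3   6   5   6   9  12  11   7  10   8  10  10   9   7   8   7   4   4   5   4   3   3   5]
 [  4   3   5   9  11  12  13  13  12  13  13  14  14  14  13  14  11   7   3   4   3   4   5   5]
 [  4   5   5   5  11   9   9   6  11  10  11  12  11  12  11   7   8   6   8   5   4   3   4   4]
 [  6   3   6   6   9   7   0   2   7   8   7   4   8   5   4  -1   2   0   7   4   6   5   5   4]
 [  4   3   6   6  11   3   0   3   5   2   5   4   4   6   1  -5  -6  -1   2   3   4   4   6   6]
 [  4   3   5   6   7   6  -1   3   5   5   6   6   4   0  -2  -6  -2   0   2   5   2   2   3   4]
 [  4   3   5   5   8   6   2   2   4   4   5   4   5   3   2  -6  -4   0   2   5   3   6   3   5]
 [  4   6   7   5   6   5   3   3   5   7   6   3   5   4  -2  -7  -7  -1   4   4   4   4   5   3]
 [  4   2   3   5   7   4   3   4   7   3   6   4   4  -1 -12 -18 -17  -7   2   4   4   3   4   4]
 [  4   4   5   4   5   4   3   2   4   5   2   3   3  -1 -18 -25 -22  -9   0   4   5   5   5   4]
 [  5   6   4   5   5   4   3   5   2   5   3   2   3  -8 -21 -25 -23  -9   0   4   4   5   4   4]
 [  3   6   5   4   4   5   4   5   6   4   4   4   1  -7 -17 -24 -22  -9   0   5   7   4   6   4]
 [  5   3   2   4   6   7   3   4   4   4   4   5   4  -5 -14 -19 -16  -6   3   5   3   6   5   4]
 [  2   2   4   4   5   6   6   6   3   6   3   6   4  -4 -12 -16  -9   0   4   5   5   4   6   6]
 [ -2   1  -2   0   2   1   2   3   3   7   2   5   0  -3 -12 -13  -6   1   4   5   4   4   4   4]]
```

The hook now straddles the post: lip at column 284.5, shaft at 295, post at 290. I'll draw it back.

Emit:
{"method": "arm_command", "body": {
  "motion": [
    [0,-8,0,0,0,0,0],
    [0,-8,0,0,0,0,0],
    [0,-5,0,0,0,0,0],
    [0,-5,0,0,0,0,0],
    [0,-5,0,0,0,0,0],
    [0,0,0,0,0,0,0]
  ]
}}

```text
time_s: 20.2
tcp_pos: [0.5756, 0.15, 0.039]
ee_rot: [[0.998, -0.058, 0.002], [-0.058, -0.998, 0.001], [0.002, -0.001, -1.0]]
wrist_force: [2.2, -0.5, -2.5]
gripper_width: 0.274
gripper_force: 30.0
```

Emit:
{"method": "arm_command", "body": {
  "motion": [
    [0,-5,0,0,0,0,0],
    [0,-5,0,0,0,0,0],
    [0,-3,0,0,0,0,0],
    [0,0,0,0,0,0,0]
  ]
}}

```text
time_s: 20.6
tcp_pos: [0.5626, 0.1508, 0.0387]
ee_rot: [[0.998, -0.058, 0.001], [-0.058, -0.998, 0.0], [0.001, -0.001, -1.0]]
wrist_force: [3.7, 0.6, -1.9]
gripper_width: 0.27
gripper_force: 30.0
```

Emit:
{"method": "arm_command", "body": {
  "motion": [
    [0,-2,0,0,0,0,0],
    [0,0,0,0,0,0,0]
  ]
}}

```text
time_s: 20.8
tcp_pos: [0.5605, 0.1509, 0.0385]
ee_rot: [[0.998, -0.058, 0.001], [-0.058, -0.998, 0.0], [0.001, -0.0, -1.0]]
wrist_force: [3.8, -0.8, -1.9]
gripper_width: 0.27
gripper_force: 30.0
```

```bash
python3 - <<'E'
from h import *
s=sense();p=np.array(s["tcp_pos"]);print(p,inbox(p)*1000,s["wrist_force"],s["time_s"])
im=save("top","t11"); q=red("top",120,150,280,298,"t11")[0]; print(q)
for n in("t10","t11"):
    w=cv2.imread(f"pics/{n}.png")[118:150,289].astype(int); print(w[:,2]-np.maximum(w[:,0],w[:,1]))
E
```

```text
[0.5605 0.1509 0.0385] [-192.1574    5.698 ] [ 3.8487 -0.8293 -1.9139] 20.8
[139.1758 288.2708]
[17 10  2  7 16 22 22 24 30 40 44 46 45 45 42 34 20 10  9 14 16 16 14 14
 16 13 17 16 16 15 16 16]
[14 21 19 20 21 22 22 22 25 23 22 22 24 24 24 23 23 27 32 41 43 45 44 43
 40 28 16 13 17 17 10  8]
```

Emit:
{"method": "arm_command", "body": {
  "motion": [
    [0,-2,0,0,0,0,0],
    [0,0,0,0,0,0,0]
  ]
}}

```text
time_s: 21.05
tcp_pos: [0.5583, 0.151, 0.0384]
ee_rot: [[0.998, -0.058, 0.0], [-0.058, -0.998, 0.0], [0.0, -0.0, -1.0]]
wrist_force: [3.3, 0.6, -1.6]
gripper_width: 0.267
gripper_force: 30.0
```

Emit:
{"method": "arm_command", "body": {
  "motion": [
    [0,-2,0,0,0,0,0],
    [0,0,0,0,0,0,0]
  ]
}}

```text
time_s: 21.25
tcp_pos: [0.5561, 0.1511, 0.0383]
ee_rot: [[0.998, -0.057, -0.0], [-0.057, -0.998, 0.0], [-0.0, -0.0, -1.0]]
wrist_force: [3.7, -0.2, -2.5]
gripper_width: 0.274
gripper_force: 30.0
```

Emit:
{"method": "arm_command", "body": {
  "motion": [
    [0,-2,0,0,0,0,0],
    [0,0,0,0,0,0,0]
  ]
}}

```text
time_s: 21.45
tcp_pos: [0.5549, 0.1514, 0.0386]
ee_rot: [[0.998, -0.058, 0.002], [-0.058, -0.998, 0.001], [0.002, -0.001, -1.0]]
wrist_force: [5.5, -0.5, -1.2]
gripper_width: 0.268
gripper_force: 30.0
```

Emit:
{"method": "arm_command", "body": {
  "motion": [
    [0,-2,0,0,0,0,0],
    [0,0,0,0,0,0,0]
  ]
}}

```text
time_s: 21.65
tcp_pos: [0.5548, 0.152, 0.0391]
ee_rot: [[0.998, -0.058, 0.006], [-0.058, -0.998, 0.002], [0.005, -0.002, -1.0]]
wrist_force: [9.3, -1.2, -4.0]
gripper_width: 0.275
gripper_force: 30.0
```

Emit:
{"method": "arm_command", "body": {
  "motion": [
    [0,-2,0,0,0,0,0],
    [0,0,0,0,0,0,0],
    [0,0,0,0,0,0,0]
  ]
}}

```text
time_s: 21.95
tcp_pos: [0.5547, 0.1527, 0.0397]
ee_rot: [[0.998, -0.057, 0.009], [-0.057, -0.998, 0.003], [0.009, -0.004, -1.0]]
wrist_force: [12.0, -2.2, -3.6]
gripper_width: 0.277
gripper_force: 30.0
```

```bash
python3 - <<'E'
from h import *
s=sense();p=np.array(s["tcp_pos"]);print(p,inbox(p)*1000,s["wrist_force"],s["time_s"])
im=save("top","t12"); print(red("top",120,150,280,298,"t12")[0])
E
```

```text
[0.5547 0.1527 0.0397] [-198.1039    7.0822] [12.0414 -2.2025 -3.6007] 21.95
[141.5153 288.0847]
```

Stop reached: the force rises with no motion, and the post has shifted 28.8 mm in the picture. Next I'll push forward to free the lip, shift sideways and withdraw.

Emit:
{"method": "arm_command", "body": {
  "motion": [
    [0,6,0,0,0,0,0],
    [0,8,0,0,0,0,0],
    [0,8,0,0,0,0,0],
    [0,0,0,0,0,0,0]
  ]
}}

```text
time_s: 22.4
tcp_pos: [0.5723, 0.1497, 0.0375]
ee_rot: [[0.998, -0.058, -0.002], [-0.058, -0.998, -0.001], [-0.002, 0.001, -1.0]]
wrist_force: [0.6, -0.7, -3.6]
gripper_width: 0.275
gripper_force: 30.0
```

```bash
python3 - <<'E'
from h import *
s=sense();p=np.array(s["tcp_pos"]);print(p,inbox(p)*1000,s["wrist_force"],s["time_s"])
im=save("top","t13"); print(red("top",120,150,280,298,"t13")[0])
a=cv2.imread("pics/t8.png").astype(int);b=cv2.imread("pics/t13.png").astype(int)
d=b-a; np.set_printoptions(linewidth=220)
print((d.sum(2)//3)[124:148,278:302])
E
```

```text
[0.5723 0.1497 0.0375] [-180.3786    5.1571] [ 0.6405 -0.6582 -3.5512] 22.4
[141.4078 288.2148]
[[  3   4   4   1   5   6   3   3   2   3   4   4   4   6   2   0   4   3   6   3   3   3   2   4]
 [  3   3   1   4   3   2   4   2   3   4   5   6   4   3   6   3   6   4   4   4   3   5   2   5]
 [  2   5   3   5   4   6   3   6   5   8   7  10   9   4   5   4   5   5   3   4   7   3   2   3]
 [  4   4   4   2   2   2   6   5   8  13  15  11  12   7   4   4   4   5   5   4   3   4   3   3]
 [  5   3   3   4   3   2   5   7  13  14  15  13  11   9   5   7   3   4   3   2   4   4   5   5]
 [  6   2   4   5   3   4   5  10  16  19  14  14  12   9   7   3   3   5   5   5   3   3   3   4]
 [  2   4   4   5   4   4   3  10  18  21  16  13  12   8   7   3   4   3   3   2   1   5   5   4]
 [  4   2   4   5   2   3   3   8  12  14  14  11  10   9   6   3   4   4   4   5   4   5   3   2]
 [  4   5   4   2   5   2   2   4   5  10  12  17  17  13   4   3   4   4   3   2   4   4   5   2]
 [  5   2   3   4   4   3   0  -4  -3   2   9  20  19  13   5   3  -1  -1   2   2   4   2   2   5]
 [  1   4   5 
[... 672 characters left out ...]
2   4]
 [  4   3   3   5   1   5  -3  -9 -22 -25 -28 -27 -27 -21 -13 -11 -13 -15  -7   1   0   2   5   3]
 [  4   4   4   5   5   3  -3 -12 -22 -26 -27 -25 -25 -18 -13 -13 -21 -22 -15  -4   0   3   2   5]
 [  5   5   5   5   2   4   0  -3 -17 -25 -28 -25 -23 -17 -12 -10 -22 -24 -15  -6   0   4   3   4]
 [  3   5   4   3   3   5   2  -1 -12 -21 -30 -29 -22 -17 -10 -11 -17 -17 -10  -4   3   2   4   4]
 [  3   4   5   3   3   5   4   3  -7 -17 -24 -29 -19 -14  -8  -6 -12 -10  -1   2   1   5   3   5]
 [  4   5   4   4   3   3   2   2  -8 -13 -18 -19 -17 -13  -7  -4  -7  -5  -1   1   3   5   3   2]
 [  3   4   4   7   2   5   4  -1  -8 -12 -11 -13 -15 -12  -9  -6  -9  -5   2   5   5   5   4   4]]
```

Emit:
{"method": "arm_command", "body": {
  "motion": [
    [0,2,0,0,0,0,0],
    [0,0,6,0,0,0,0],
    [0,0,6,0,0,0,0],
    [0,0,0,0,0,0,0]
  ]
}}

```text
time_s: 22.85
tcp_pos: [0.5729, 0.1368, 0.0382]
ee_rot: [[0.998, -0.059, -0.001], [-0.059, -0.998, -0.001], [-0.001, 0.001, -1.0]]
wrist_force: [0.3, 0.6, -2.8]
gripper_width: 0.268
gripper_force: 30.0
```

Emit:
{"method": "arm_command", "body": {
  "motion": [
    [0,0,6,0,0,0,0],
    [0,0,6,0,0,0,0],
    [0,0,4,0,0,0,0],
    [0,0,0,0,0,0,0]
  ]
}}

```text
time_s: 23.25
tcp_pos: [0.5723, 0.1211, 0.0382]
ee_rot: [[0.998, -0.059, -0.001], [-0.059, -0.998, -0.0], [-0.001, 0.0, -1.0]]
wrist_force: [0.3, -1.1, -2.9]
gripper_width: 0.273
gripper_force: 30.0
```

```bash
python3 - <<'E'
from h import *
s=sense();p=np.array(s["tcp_pos"]);print(p,inbox(p)*1000,s["wrist_force"],s["time_s"])
im=save("top","t14"); print(red("top",120,150,280,298,"t14")[0])
E
```

```text
[0.5723 0.1211 0.0382] [-178.5993  -23.3221] [ 0.2805 -1.112  -2.8926] 23.25
[141.4389 288.2445]
```

Free of the post, and the link has not moved. Withdrawing.

Emit:
{"method": "arm_command", "body": {
  "motion": [
    [0,-10,0,0,0,0,0],
    [0,-10,0,0,0,0,0],
    [0,-10,0,0,0,0,0],
    [0,-10,0,0,0,0,0],
    [0,0,0,0,0,0,0]
  ]
}}

```text
time_s: 23.8
tcp_pos: [0.531, 0.1244, 0.0386]
ee_rot: [[0.998, -0.057, -0.001], [-0.057, -0.998, -0.0], [-0.001, 0.0, -1.0]]
wrist_force: [-0.5, 0.1, -3.0]
gripper_width: 0.27
gripper_force: 30.0
```

Emit:
{"method": "arm_command", "body": {
  "motion": [
    [0,-10,0,0,0,0,0],
    [0,-10,0,0,0,0,0],
    [0,-10,0,0,0,0,0],
    [0,-10,0,0,0,0,0],
    [0,-15,0,0,0,0,0],
    [0,-15,0,0,0,0,0],
    [0,0,0,0,0,0,0]
  ]
}}

```text
time_s: 24.5
tcp_pos: [0.4809, 0.138, 0.0454]
ee_rot: [[0.998, -0.049, 0.04], [-0.05, -0.999, 0.019], [0.039, -0.021, -0.999]]
wrist_force: [26.9, 2.2, -4.6]
gripper_width: 0.25
gripper_force: 28.5
```

```bash
python3 - <<'E'
from h import *
s=sense();p=np.array(s["tcp_pos"]);print(p,inbox(p)*1000,s["ee_rot"],s["wrist_force"],s["time_s"])
im=save("top","t15"); print(red("top",120,150,280,298,"t15")[0])
b=save("scene","s15"); a=cv2.imread("pics/s8.png")[:,:,::-1]
# flap: yellow in the scene compared with before
for n,i in(("before",a),("now",b)):
    h=cv2.cvtColor(np.ascontiguousarray(i),cv2.COLOR_RGB2HSV)[180:215,255:310]; M=(h[...,0]>18)&(h[...,0]<38)&(h[...,1]>120); r,c=np.nonzero(M); print(n,M.sum(),r.mean()+180,c.mean()+255)
    print(pix("scene",[*(C+B@[-.085,0]),.068]))
E
```

```text
[0.4809 0.138  0.0454] [-270.8289  -12.0443] [[ 0.998  -0.0493  0.0396]
 [-0.0501 -0.9986  0.0191]
 [ 0.0386 -0.0211 -0.999 ]] [26.9217  2.1849 -4.637 ] 24.5
[141.3664 288.2199]
before 171 196.3684210526316 278.85380116959067
[195.3743 280.4713]
now 63 195.52380952380952 274.6666666666667
[195.3743 280.4713]
```

The hook is caught: 27 N of pull, with the link unmoved. I'll relax the pull first, then locate the stick in the grip.

Emit:
{"method": "arm_command", "body": {
  "motion": [
    [0,8,0,0,0,0,0],
    [0,8,0,0,0,0,0],
    [0,4,0,0,0,0,0],
    [0,0,0,0,0,0,0]
  ]
}}

```text
time_s: 25.0
tcp_pos: [0.4812, 0.1268, 0.0377]
ee_rot: [[0.998, -0.058, -0.003], [-0.058, -0.998, -0.001], [-0.003, 0.001, -1.0]]
wrist_force: [-3.9, 1.7, 0.0]
gripper_width: 0.26
gripper_force: 30.0
```

```bash
python3 - <<'E'
from h import *
np.set_printoptions(linewidth=250,precision=3,suppress=True)
s=sense();p=np.array(s["tcp_pos"]);R=np.array(s["ee_rot"]);print(p,inbox(p)*1000,R,s["wrist_force"],s["gripper_width"],s["time_s"])
w=save("wrist","w16"); t=save("top","t16")
for n in("w8","w16"):
    i=cv2.imread(f"pics/{n}.png")[:,:,::-1].astype(int); v=i[:,318:323].mean(1); red_=(v[:,0]-np.maximum(v[:,1],v[:,2])); yel=np.minimum(v[:,0],v[:,1])-v[:,2]
    print(n,"red rows",np.nonzero(red_>60)[0][[0,-1]] if (red_>60).any() else None,"yellow rows",np.nonzero(yel>60)[0][[0,-1]] if (yel>60).any() else None)
    h=cv2.cvtColor(np.uint8(i),cv2.COLOR_RGB2HSV);M=(h[...,0]>18)&(h[...,0]<38)&(h[...,1]>120)&(h[...,2]>60)
    for r in(10,50,100,150): q=np.nonzero(M[r,250:400])[0]+250; print(r,(q.min(),q.max()) if len(q) else None)
h=cv2.cvtColor(t,cv2.COLOR_RGB2HSV);M=(h[...,0]>18)&(h[...,0]<38)&(h[...,1]>120)
for r in range(165,230,4):
    q=np.nonzero(M[r,280:330])[0]+280
    if len(q): print("top",r,q.min(),q.max(),inbox(at("top",(r,q.mean()),.068))*1000)
a=cv2.imread("pics/top0.png").astype(int);d=(t[:,:,::-1].astype(int)-a).sum(2)//3
print(d[150:190:1,288:316])
E
```

```text
[0.481 0.127 0.038] [-269.899  -23.242] [[ 0.998 -0.058 -0.003]
 [-0.058 -0.998 -0.001]
 [-0.003  0.001 -1.   ]] [-3.935  1.683  0.037] 0.26034243192327905 25.0
w8 red rows [186 300] yellow rows [  0 171]
10 (np.int64(312), np.int64(330))
50 (np.int64(312), np.int64(330))
100 (np.int64(313), np.int64(329))
150 (np.int64(313), np.int64(329))
w16 red rows [113 245] yellow rows [  0 101]
10 (np.int64(310), np.int64(327))
50 (np.int64(311), np.int64(327))
100 (np.int64(312), np.int64(327))
150 None
top 169 302 306 [-98.863 -23.633]
top 173 303 304 [-108.957  -23.165]
top 177 302 304 [-119.032  -22.697]
top 181 302 304 [-128.997  -23.463]
top 185 302 304 [-138.944  -24.228]
top 189 302 303 [-148.963  -23.76 ]
top 193 301 303 [-158.963  -23.294]
top 197 301 303 [-168.855  -24.057]
top 201 301 303 [-178.728  -24.818]
top 205 301 302 [-188.673  -24.352]
[[ -9  -9 -11 ...   0  -1   0]
 [ -2  -2  -1 ...  -1   0  -1]
 [  0  -2  -2 ...  -1   0   1]
 ...
 [  2   1   0 ...   1   1   2]
 [  0   0   1 ...   1   0   0]
 [  0  -1   0 ...   1   1   1]]
```

```bash
python3 - <<'E'
from h import *
m=camera_model("wrist")
s=sense();p=np.array(s["tcp_pos"]);R=np.array(s["ee_rot"])
print("slip est mm", [ (R.T@(at("wrist",(r,320),.088,m)-p))[0]*1000 for r in(171,101,186,113)])
b=save("scene","s16")
def f(im,yb,xs):
    h=cv2.cvtColor(im,cv2.COLOR_RGB2HSV);M=(h[...,0]>18)&(h[...,0]<38)&(h[...,1]>100)&(h[...,2]>45)
    for xb in xs:
        q=np.array([*(C+B@[xb,yb(xb)]),.068]); r,c=pix("scene",q); c0=int(round(c)); r0=int(r)
        col=np.nonzero(M[r0-12:r0+18,c0])[0]+r0-12; print(round(xb*1000),np.round([r,c],1),col,"dz mm",round((r-col.mean())/3.34*10,1) if len(col) else None)
print("before"); f(cv2.imread("pics/s8.png")[:,:,::-1].copy(),lambda x:-.0287-.0077*(x+.286),np.arange(-.23,-.13,.01))
print("now"); f(b,lambda x:-.0235,np.arange(-.19,-.08,.01))
E
```

```text
slip est mm [np.float64(49.5911432538964), np.float64(80.8719965301493), np.float64(42.32068127432809), np.float64(75.79831765318282)]
before
-230 [216.4 317.9] [] dz mm None
-220 [214.7 315.8] [212 213 214] dz mm 4.9
-210 [212.9 313.8] [211 212 213 214] dz mm 1.2
-200 [211.2 311.8] [] dz mm None
-190 [209.4 309.8] [207 208 209 210] dz mm 2.8
-180 [207.8 307.8] [] dz mm None
-170 [206.1 305.9] [] dz mm None
-160 [204.4 303.9] [] dz mm None
-150 [202.8 302. ] [] dz mm None
-140 [201.2 300.2] [] dz mm None
now
-190 [210.  307.8] [] dz mm None
-180 [208.4 305.8] [] dz mm None
-170 [206.7 303.8] [] dz mm None
-160 [205.  301.9] [] dz mm None
-150 [203.4 300. ] [] dz mm None
-140 [201.8 298.1] [] dz mm None
-130 [200.2 296.2] [] dz mm None
-120 [198.6 294.4] [] dz mm None
-110 [197.1 292.6] [] dz mm None
-100 [195.5 290.8] [] dz mm None
-90 [194. 289.] [] dz mm None
```

```bash
python3 - <<'E'
from h import *
import sys
np.set_printoptions(linewidth=250,threshold=sys.maxsize)
a=cv2.imread("pics/top0.png").astype(int);t=cv2.imread("pics/t16.png").astype(int)
print((t-a).sum(2)[140:178,284:312]//3)
for n,x,y in(("portfrontL",-.088,.04),("portfrontR",-.088,-.04),("inner",-.081,0),("f",-.088,0),("plinth",-.091,0)): print(n,pix("top",[*(C+B@[x,y]),.068]))
for sx,sy in((.161,0),(.161,.028),(.149,.028),(.134,0),(.146,0)): print(sx,sy,pix("top",[*(C+B@[-.229+sx,-.0235+sy]),.068]))
E
```

```text
[[ -2 -11 -22 -31 -31 -31 -25 -23 -16  -7   1   1   0   1  -1  -1   3   1  -2   3  -3   1   2   1   0   1  -1   1]
 [ -5 -15 -24 -29 -30 -31 -28 -23 -13  -5  -1   2  -1   1  -1   1  -1  -1  -1   2   0   1   1  -1   0   1   1   0]
 [ -6 -13 -25 -27 -27 -28 -31 -24 -15  -3   1   0   1   1   0   4   3   2   0  -1   2   0  -2   1   0   1   0  -1]
 [ -4  -9 -20 -28 -32 -30 -26 -18 -12  -4   0   1  -1   3   0   3   0   1   0  -1  -1   1   2   2   1  -1   2  -1]
 [  1  -5 -14 -23 -31 -30 -25 -18 -11  -3   3   1   1   1   0  -2  -3   2   0   1   1  -1   0  -1   0  -1   1   2]
 [  1  -3 -11 -22 -27 -30 -25 -18  -9  -2   1   0   3  -1   0  -1   2  -1   1   0   1   1  -1   1   0  -1  -1  -1]
 [ -1  -4 -12 -15 -19 -19 -17 -17 -10  -1   0  -1  -1   0   2   3  -1   0   0  -1   1   0  -1   1  -2   2  -1   0]
 [  1  -3 -10 -17 -18 -18 -20 -18 -11  -3   1   0   4   0   0   1   1   0   1   3  -2   1  -1   1  -1   0   1   0]
 [  0  -3 -13 -20 -19 -17 -21 -17 -11  -5   1   1   0   0   0   2  -1  -1   1   0   0  -2   2   1   0   1   0  -1]
 [ -1  -3 -11 -18 -20 -18 -20 -16 -10  -1   2   2   0   0  -1   0
[... 2855 characters left out ...]
   0   1   1   1   1  -1 -12 -30 -52 -47 -33 -27 -22 -18 -10  -3   0]
 [  2   1   1   1  -1  -1   1  -1   0   1   1   0  -1   0   0   1  -1 -11 -30 -55 -51 -32 -26 -20 -14  -7  -1   1]
 [  0   0   1   0   1   1   1   0   1   1   1   0   1  -1   2   1   0 -11 -29 -56 -49 -35 -27 -20 -12  -2   1   1]
 [  1   2   1  -1   1   1   0   0   1   1   0  -1   1   0   1   0  -1  -8 -26 -54 -51 -38 -28 -20 -13  -2   0   1]]
portfrontL [162.8286 278.7794]
portfrontR [165.1669 310.9093]
inner [161.2246 295.0633]
f [163.9976 294.842 ]
plinth [165.1871 294.7471]
0.161 0 [156.7693 304.8951]
0.161 0.028 [155.9532 293.6695]
0.149 0.028 [160.6974 293.2889]
0.134 0 [167.4617 304.0655]
0.146 0 [162.703  304.4347]
```

Emit:
{"method": "arm_command", "body": {
  "motion": [
    [0,2.2,0,7.8,0,0.042,0],
    [0,1.9,0,7.9,0,0.042,0],
    [0,1.5,0,8,0,0.042,0],
    [0,0,0,0,0,0,0]
  ]
}}

```text
time_s: 25.55
tcp_pos: [0.4843, 0.1238, 0.0124]
ee_rot: [[0.991, -0.058, 0.118], [-0.057, -0.998, -0.013], [0.119, 0.006, -0.993]]
wrist_force: [-8.6, 1.3, 0.6]
gripper_width: 0.262
gripper_force: 30.0
```

Emit:
{"method": "arm_command", "body": {
  "motion": [
    [0,1.2,0,8,0,0.042,0],
    [0,0.9,0,8,0,0.042,0],
    [0,0,0,0,0,0,0]
  ]
}}

```text
time_s: 25.85
tcp_pos: [0.489, 0.1169, -0.0005]
ee_rot: [[0.98, -0.059, 0.189], [-0.055, -0.998, -0.03], [0.19, 0.019, -0.982]]
wrist_force: [-16.3, 1.3, -1.8]
gripper_width: 0.268
gripper_force: 30.5
```

```bash
python3 - <<'E'
from h import *
w=save("wrist","w17")
i=w.astype(int); v=i[:,316:324].mean(1); r=v[:,0]-np.maximum(v[:,1],v[:,2]); y=np.minimum(v[:,0],v[:,1])-v[:,2]
print("red",np.nonzero(r>60)[0][[0,-1]],"yel",np.nonzero(y>60)[0][[0,-1]])
s=sense();print(s["tcp_pos"],s["ee_rot"],s["wrist_force"],s["gripper_width"],s["gripper_force"])
E
```

```text
red [116 248] yel [ 55 103]
[ 0.4891  0.1166 -0.0003] [[ 0.9802 -0.0613  0.188 ]
 [-0.0566 -0.9979 -0.0301]
 [ 0.1895  0.0188 -0.9817]] [-18.1412   2.7772  -2.748 ] 0.2685718993453744 30.550526000442915
```

Emit:
{"method": "arm_command", "body": {
  "motion": [
    [0,-4,0,-0.8,0,0,0],
    [0,-4,0,-0.8,0,0,0],
    [0,0,0,0,0,0,0]
  ]
}}

```text
time_s: 26.2
tcp_pos: [0.4883, 0.1224, 0.0035]
ee_rot: [[0.978, -0.062, 0.2], [-0.059, -0.998, -0.02], [0.201, 0.008, -0.98]]
wrist_force: [-4.4, 0.7, -1.6]
gripper_width: 0.264
gripper_force: 29.9
```

Emit:
{"method": "arm_command", "body": {
  "motion": [
    [0,-1,0,5,0,0.03,0],
    [0,0,0,0,0,0,0]
  ]
}}

```text
time_s: 26.4
tcp_pos: [0.4895, 0.1181, 0.0024]
ee_rot: [[0.975, -0.06, 0.214], [-0.055, -0.998, -0.031], [0.216, 0.018, -0.976]]
wrist_force: [-11.0, 1.4, -1.9]
gripper_width: 0.262
gripper_force: 30.2
```

Emit:
{"method": "arm_command", "body": {
  "motion": [
    [0,-5,0,-1,0,0,0],
    [0,0,0,0,0,0,0]
  ]
}}

```text
time_s: 26.6
tcp_pos: [0.4889, 0.1212, 0.0047]
ee_rot: [[0.973, -0.062, 0.221], [-0.058, -0.998, -0.025], [0.222, 0.012, -0.975]]
wrist_force: [-2.3, 0.7, -1.3]
gripper_width: 0.265
gripper_force: 29.9
```

Emit:
{"method": "arm_command", "body": {
  "motion": [
    [0,-4,0,6,0,0,0],
    [0,0,0,0,0,0,0]
  ]
}}

```text
time_s: 26.8
tcp_pos: [0.4889, 0.1223, 0.0007]
ee_rot: [[0.973, -0.063, 0.22], [-0.059, -0.998, -0.026], [0.221, 0.012, -0.975]]
wrist_force: [2.0, 0.8, -0.8]
gripper_width: 0.266
gripper_force: 29.9
```

```bash
python3 - <<'E'
from h import *
s=sense();p=np.array(s["tcp_pos"]);R=np.array(s["ee_rot"]);print(p,inbox(p)*1000,s["wrist_force"],s["moment"],s["gripper_width"])
m=camera_model("wrist");w=save("wrist","w18"); t=save("top","t18")
i=w.astype(int); v=i[:,316:324].mean(1); r=v[:,0]-np.maximum(v[:,1],v[:,2]); y=np.minimum(v[:,0],v[:,1])-v[:,2]
print("red",np.nonzero(r>60)[0][[0,-1]],"yel",np.nonzero(y>60)[0][[0,-1]])
h=cv2.cvtColor(w,cv2.COLOR_RGB2HSV);M=(h[...,0]>18)&(h[...,0]<38)&(h[...,1]>120)&(h[...,2]>60)
for rr in range(0,110,12): q=np.nonzero(M[rr,250:400])[0]+250; print(rr,(q.min(),q.max()) if len(q) else None)
# ferrule boundary from top: yellow start row
h=cv2.cvtColor(t,cv2.COLOR_RGB2HSV);M=(h[...,0]>18)&(h[...,0]<38)&(h[...,1]>120)
for k in range(160,215,3):
    q=np.nonzero(M[k,285:325])[0]+285
    if len(q): print("top",k,q.min(),q.max())
print(red("top",120,150,280,298,"t18")[0])
for k in("stick_hook","stick_shaft"):
  for c in("wrist","top"):
    for f in find_in(k,c)[:1]: print(k,c,np.round(f["location"]),round(f["p"],2))
E
```

```text
[0.4889 0.1223 0.0007] [-261.9444  -27.2598] [ 1.9501  0.8309 -0.7872] [ 0.2418 -0.0356 -0.0628] 0.2659326008204601
red [115 247] yel [  0 102]
0 (np.int64(304), np.int64(321))
12 (np.int64(305), np.int64(321))
24 (np.int64(305), np.int64(322))
36 (np.int64(306), np.int64(322))
48 (np.int64(306), np.int64(322))
60 (np.int64(307), np.int64(323))
72 (np.int64(307), np.int64(323))
84 (np.int64(308), np.int64(323))
96 (np.int64(308), np.int64(324))
108 None
top 169 302 306
top 172 303 305
top 175 303 305
top 178 303 305
top 181 303 304
top 184 303 304
top 187 303 304
top 190 302 304
top 193 302 304
top 196 302 304
top 199 302 304
top 202 302 304
top 205 302 304
[141.4336 288.2378]
stick_hook wrist [149. 318.] 0.65
stick_hook top [266. 194.] 0.74
stick_shaft wrist [146. 319.] 0.87
stick_shaft top [210. 302.] 0.71
```

Emit:
{"method": "arm_command", "body": {
  "motion": [
    [0,-1.5,0,4,0,0,0],
    [0,-1.5,0,4,0,0,0],
    [0,0,0,0,0,0,0]
  ]
}}

```text
time_s: 27.4
tcp_pos: [0.4888, 0.1233, -0.0031]
ee_rot: [[0.975, -0.064, 0.214], [-0.06, -0.998, -0.027], [0.215, 0.014, -0.976]]
wrist_force: [5.5, -0.0, 0.1]
gripper_width: 0.262
gripper_force: 29.8
```

Emit:
{"method": "arm_command", "body": {
  "motion": [
    [0,-1,0,3,0,0,0],
    [0,0,0,0,0,0,0]
  ]
}}

```text
time_s: 27.6
tcp_pos: [0.4889, 0.1234, -0.0045]
ee_rot: [[0.975, -0.065, 0.212], [-0.06, -0.998, -0.028], [0.213, 0.015, -0.977]]
wrist_force: [6.0, -0.4, 0.9]
gripper_width: 0.27
gripper_force: 29.8
```

Emit:
{"method": "arm_command", "body": {
  "motion": [
    [0,2,0,3,0,0,0],
    [0,0,0,3,0,0,0],
    [0,0,0,0,0,0,0]
  ]
}}

```text
time_s: 27.9
tcp_pos: [0.4897, 0.1221, -0.0096]
ee_rot: [[0.977, -0.063, 0.204], [-0.058, -0.998, -0.032], [0.205, 0.019, -0.979]]
wrist_force: [-2.7, 1.8, -0.1]
gripper_width: 0.261
gripper_force: 30.0
```

Emit:
{"method": "arm_command", "body": {
  "motion": [
    [0,0,0,2,0,0,0],
    [0,0,0,0,0,0,0]
  ]
}}

```text
time_s: 28.1
tcp_pos: [0.4899, 0.1218, -0.0108]
ee_rot: [[0.977, -0.064, 0.202], [-0.059, -0.998, -0.033], [0.203, 0.02, -0.979]]
wrist_force: [-4.5, 0.6, 0.1]
gripper_width: 0.263
gripper_force: 30.0
```

Emit:
{"method": "arm_command", "body": {
  "motion": [
    [40,0,0,0,0,0,0],
    [40,0,0,0,0,0,0],
    [40,0,0,0,0,0,0]
  ]
}}

```text
time_s: 28.4
tcp_pos: [0.4923, 0.123, -0.0093]
ee_rot: [[0.976, -0.064, 0.206], [-0.059, -0.998, -0.03], [0.207, 0.017, -0.978]]
wrist_force: [-0.1, 0.3, -0.4]
gripper_width: 0.425
gripper_force: 0.0
```

```bash
python3 - <<'E'
from h import *
s=sense();p=np.array(s["tcp_pos"]);R=np.array(s["ee_rot"]);print(p,R,s["wrist_force"],s["gripper_width"])
m=camera_model("wrist");w=save("wrist","w19"); t=save("top","t19")
i=w.astype(int); v=i[:,312:322].mean(1); r=v[:,0]-np.maximum(v[:,1],v[:,2]); y=np.minimum(v[:,0],v[:,1])-v[:,2]
print("red",np.nonzero(r>60)[0][[0,-1]],"yel",np.nonzero(y>60)[0][[0,-1]])
h=cv2.cvtColor(w,cv2.COLOR_RGB2HSV);M=(h[...,0]>18)&(h[...,0]<38)&(h[...,1]>120)&(h[...,2]>60)
for rr in range(0,130,15): q=np.nonzero(M[rr,250:400])[0]+250; print(rr,(q.min(),q.max()) if len(q) else None)
Mr=(i[...,0]-np.maximum(i[...,1],i[...,2]))>60
for rr in range(100,260,15): q=np.nonzero(Mr[rr,250:400])[0]+250; print(rr,(q.min(),q.max()) if len(q) else None)
h=cv2.cvtColor(t,cv2.COLOR_RGB2HSV);M=(h[...,0]>18)&(h[...,0]<38)&(h[...,1]>120)
for k in range(160,215,6):
    q=np.nonzero(M[k,285:325])[0]+285
    if len(q): print("top",k,q.min(),q.max())
E
```

```text
[ 0.4923  0.123  -0.0093] [[ 0.9765 -0.0644  0.2057]
 [-0.0594 -0.9978 -0.0304]
 [ 0.2072  0.0175 -0.9781]] [-0.0535  0.2555 -0.4034] 0.42525136907968253
red [123 251] yel [  0 111]
0 (np.int64(304), np.int64(322))
15 (np.int64(305), np.int64(322))
30 (np.int64(305), np.int64(322))
45 (np.int64(306), np.int64(322))
60 (np.int64(306), np.int64(323))
75 (np.int64(306), np.int64(323))
90 (np.int64(307), np.int64(323))
105 (np.int64(307), np.int64(323))
120 None
100 None
115 None
130 (np.int64(292), np.int64(339))
145 (np.int64(292), np.int64(338))
160 (np.int64(293), np.int64(338))
175 (np.int64(294), np.int64(338))
190 (np.int64(294), np.int64(339))
205 (np.int64(295), np.int64(339))
220 (np.int64(296), np.int64(338))
235 (np.int64(296), np.int64(338))
250 (np.int64(299), np.int64(336))
top 172 303 305
top 178 303 304
top 184 302 304
top 190 302 304
top 196 302 303
top 202 302 303
```

Emit:
{"method": "arm_command", "body": {
  "motion": [
    [40,12,0,0,0,0,0],
    [40,12,0,0,0,0,0],
    [40,11,0,0,0,0,0],
    [40,0,0,0,0,0,0]
  ]
}}

```text
time_s: 28.9
tcp_pos: [0.5278, 0.1221, -0.0018]
ee_rot: [[0.976, -0.065, 0.207], [-0.06, -0.998, -0.029], [0.208, 0.016, -0.978]]
wrist_force: [0.2, 0.8, 0.7]
gripper_width: 0.462
gripper_force: 0.0
```

```bash
python3 - <<'E'
from h import *
s=sense();p=np.array(s["tcp_pos"]);R=np.array(s["ee_rot"]);print(p,R[2],s["wrist_force"],s["gripper_width"])
w=save("wrist","w20")
i=w.astype(int); v=i[:,312:322].mean(1); r=v[:,0]-np.maximum(v[:,1],v[:,2]); y=np.minimum(v[:,0],v[:,1])-v[:,2]
print("red",np.nonzero(r>60)[0][[0,-1]],"yel",np.nonzero(y>60)[0][[0,-1]])
Mr=(i[...,0]-np.maximum(i[...,1],i[...,2]))>60
for rr in range(180,260,15): q=np.nonzero(Mr[rr,250:400])[0]+250; print(rr,(q.min(),q.max()) if len(q) else None)
E
```

```text
[ 0.5278  0.1221 -0.0018] [ 0.2084  0.016  -0.9779] [0.2471 0.8243 0.7389] 0.46152473214996287
red [197 307] yel [  0 181]
180 None
195 None
210 (np.int64(296), np.int64(339))
225 (np.int64(297), np.int64(340))
240 (np.int64(298), np.int64(339))
255 (np.int64(299), np.int64(339))
```

Emit:
{"method": "arm_command", "body": {
  "motion": [
    [0,0,0,0,0,0,0],
    [0,0,0,0,0,0,0],
    [0,0,0,0,0,0,0],
    [0,0,0,0,0,0,0],
    [0,0,0,0,0,0,0]
  ]
}}

```text
time_s: 29.45
tcp_pos: [0.525, 0.1207, -0.0029]
ee_rot: [[0.977, -0.063, 0.204], [-0.058, -0.998, -0.031], [0.205, 0.018, -0.979]]
wrist_force: [-4.0, 3.0, -0.5]
gripper_width: 0.272
gripper_force: 29.8
```

Emit:
{"method": "arm_command", "body": {
  "motion": [
    [0,0,0,-5,0,0,0],
    [0,1,0,-5,0,0,0],
    [0,1,0,-5,0,0,0],
    [0,0,0,0,0,0,0]
  ]
}}

```text
time_s: 29.85
tcp_pos: [0.524, 0.121, 0.0126]
ee_rot: [[0.977, -0.064, 0.204], [-0.059, -0.998, -0.031], [0.205, 0.018, -0.979]]
wrist_force: [-3.3, 4.4, -3.1]
gripper_width: 0.274
gripper_force: 30.0
```

```bash
python3 - <<'E'
from h import *
s=sense();p=np.array(s["tcp_pos"]);R=np.array(s["ee_rot"]);print(p,R,s["wrist_force"],s["moment"],s["gripper_width"])
for x in (.134,.149,.161): q=p-R[:,2]*.028+R[:,0]*(x+.003); print(x,inbox(q)*1000,q[2])
t=save("top","t21");b=save("scene","s21");print(red("top",120,150,280,298,"t21")[0])
h=cv2.cvtColor(t,cv2.COLOR_RGB2HSV);M=(h[...,0]>18)&(h[...,0]<38)&(h[...,1]>120)
for k in range(160,190,4):
    q=np.nonzero(M[k,285:325])[0]+285
    if len(q): print("top",k,q.min(),q.max())
h=cv2.cvtColor(b,cv2.COLOR_RGB2HSV);M=(h[...,0]>18)&(h[...,0]<38)&(h[...,1]>110)&(h[...,2]>50)
for k in range(180,225,2):
    q=np.nonzero(M[k,255:335])[0]+255
    if len(q): print("scene",k,q)
for x in(.06,.09,.12,.134): print(pix("scene",p-R[:,2]*.028+R[:,0]*(x+.003)))
E
```

```text
[0.524  0.121  0.0126] [[ 0.9769 -0.0637  0.2039]
 [-0.0585 -0.9978 -0.0311]
 [ 0.2054  0.0184 -0.9785]] [-3.3377  4.4301 -3.1085] [1.1273 1.7622 0.5904] 0.2744979150796958
0.134 [-98.5004 -25.6617] 0.06810879460509628
0.149 [-83.8201 -25.6434] 0.07118954423915694
0.161 [-72.076  -25.6287] 0.07365414394640547
[141.4055 288.2442]
top 168 303 306
top 172 303 305
top 176 303 305
top 180 303 305
top 184 303 304
top 188 303 304
scene 190 [287 288 289 290]
scene 192 [279 280 281 282 283 284 285 286 287 288 289]
scene 194 [272 273 274 275 276 277 278 279 280 281 282]
scene 196 [268 269 270 271 272 273 274 275]
scene 198 [268 269]
scene 204 [325 326 327]
scene 206 [318 319 333]
scene 208 [312 313 314 315 316 317 318 319]
scene 210 [310 311 312 313]
scene 212 [304 305 306]
scene 214 [304 305 312]
scene 216 [312]
scene 218 [312]
[211.6224 304.7788]
[204.7673 299.1497]
[198.1197 293.6909]
[195.0858 291.1995]
```

Emit:
{"method": "arm_command", "body": {
  "motion": [
    [0,-4.9,0,-1,0,0,0],
    [0,-4.9,0,-1,0,0,0],
    [0,0,0,0,0,0,0]
  ]
}}

```text
time_s: 30.25
tcp_pos: [0.5222, 0.127, 0.0166]
ee_rot: [[0.974, -0.063, 0.218], [-0.06, -0.998, -0.02], [0.219, 0.006, -0.976]]
wrist_force: [17.0, 0.2, -3.0]
gripper_width: 0.271
gripper_force: 30.0
```

```bash
python3 - <<'E'
from h import *
def box(x,y,z): return [*(C+B@[x/1000,y/1000]),z/1000]
b=cv2.imread("pics/s8.png")[:,:,::-1].copy(); n=save("scene","s22")
for nm,i in(("s8",b),("now",n)):
    h=cv2.cvtColor(i,cv2.COLOR_RGB2HSV);M=(h[...,0]>16)&(h[...,0]<40)&(h[...,1]>90)&(h[...,2]>40)
    print(nm,[(c,*(np.nonzero(M[180:212,c])[0][[0,-1]]+180)) for c in range(262,300,2) if M[180:212,c].any()])
for y in(38,0,-38):
    print(y,"hinge",pix("scene",box(-79,y,86)),*[(a,np.round(pix("scene",box(-79+34*np.sin(a),y,86-34*np.cos(a))),1)) for a in(0,.4,.8,1.2)])
i=n[176:214:1,258:304].astype(int)
def ch(p):
    r,g,bl=p
    if r>g+40 : return 'R'
    if min(r,g)>bl+35: return 'Y'
    if bl>r+25: return 'B'
    return ' .:-=+*#%@'[min(9,int((r+g+bl)/3/26))]
for k in range(i.shape[0]): print(176+k,''.join(ch(p) for p in i[k]),'|',''.join(ch(p) for p in b[176+k,258:304].astype(int)))
E
```

```text
s8 [(268, np.int64(195), np.int64(202)), (270, np.int64(195), np.int64(202)), (272, np.int64(194), np.int64(202)), (274, np.int64(194), np.int64(201)), (276, np.int64(193), np.int64(201)), (278, np.int64(192), np.int64(200)), (280, np.int64(192), np.int64(200)), (282, np.int64(191), np.int64(199)), (284, np.int64(191), np.int64(198)), (286, np.int64(190), np.int64(198)), (288, np.int64(190), np.int64(197))]
now [(268, np.int64(195), np.int64(198)), (270, np.int64(195), np.int64(198)), (272, np.int64(194), np.int64(197)), (274, np.int64(194), np.int64(197)), (276, np.int64(193), np.int64(196)), (278, np.int64(193), np.int64(195)), (280, np.int64(192), np.int64(194)), (282, np.int64(191), np.int64(193)), (284, np.int64(191), np.int64(192)), (286, np.int64(190), np.int64(191)), (288, np.int64(190), np.int64(191)), (290, np.int64(190), np.int64(191))]
38 hinge [191.9759 266.5419] (0, array([203.1, 267.1])) (0.4, array([200.2, 264.9])) (0.8, array([196. , 262.9])) (1.2, array([191.2, 261.6]))
0 hinge [188.5911 279.241 ] (0, array([199.6, 279.6])) (0.4, array([196.7, 277.3])) (0.8, array([
[... 3287 characters left out ...]
 
207 -----::::::::::::::::::..    ...:::::::::::::: | -----:-::::::::::::::::::::::::-:::..         
208 --::::::::::::::::::::::..   ....::::::::::::. | -::::::::::::::::::::::::::::::-::::..        
209 :::::::::::::::::::::::::.    ...::::::::::::: | :::::::::::::::::::::::::::::::::::::..       
210 ::::::::::::::::::::-::::...   ...:::::::::::. | ::::::::::::::::::::--::::::::::::::::R.      
211 ::::::::::::::::::::::::::..    ...::::::::::. | ::::::::::::::::::::::::::::::::::::::...     
212 ::::::::::::--::::::::::::..     ..:::::...... | :::::::::::---:::::::::::::::::::::::::::..   
213 :::::-:::::---:::::::::::::..     ...........: | :::::--:::----::::::::::::::::::::::::::::-:.
```

```bash
python3 - <<'E'
from h import *
import sys
np.set_printoptions(linewidth=260,threshold=sys.maxsize)
save("top","t22")
a=cv2.imread("pics/t8.png").astype(int)
for n in("t14","t15","t22"):
    t=cv2.imread(f"pics/{n}.png").astype(int); print(n,red("top",120,150,280,298,n)[0]); print((t-a).sum(2)[154:172,274:316]//3)
E
```

```text
t14 [141.4389 288.2445]
[[  4   4   4   2   3   2   2   5   2  -6  -9 -12 -18 -19 -21 -21 -19 -19 -21 -25 -18  -9  -5  -6  -8  -6  -5  -2   0   2   1   2   0   3   2   4   2   5   4   4   3   3]
 [  3   3   2   4   3   5   2   0  -4  -8 -10  -8 -12 -13  -8  -9 -11 -12 -11 -12 -14  -5  -2  -5  -6  -5  -2   0  -4  -3  -4   0   3   5   3   2   3   5   1   4   3   3]
 [  2   5   5   4   5   0  -7 -13 -15 -15 -11 -10  -9  -9  -8  -5  -5  -7  -9  -7  -7  -4  -2  -1  -3   1   5   5  -2  -4  -6  -4  -4   1   2   5   2   1   4   5   7   3]
 [  3   4   3   5   5  -2 -11 -22 -22 -20 -20 -20 -20 -21 -19 -21 -18 -23 -24 -26 -22 -21 -13 -12 -15  -9   4   3  -3  -6  -7  -8  -8  -4  -3  -2   1   4   4   3   3   6]
 [  3   4   2   8  13  14   7   4   4   0  -7 -16 -22 -29 -34 -31 -35 -34 -39 -42 -41 -40 -38 -35 -38 -30 -18 -15 -16 -14 -12 -13 -16 -18 -16 -10  -4   1   3   5   2   5]
 [  0  -1   2  14  27  31  37  39  41  36  24   7  -4  -6 -13 -14 -15 -20 -20 -23 -24 -27 -30 -31 -37 -34 -29 -28 -26 -20 -18 -18 -16 -19 -21 -20 -12  -3   5   3   3   4]
 [  3  -3 -10  -5  -2  -1  14  26  28  24  10  10 
[... 7508 characters left out ...]
 2   1   0   2]
 [  0   2   0   1   2   0   2   3   0   2   3   3   2   2   2   2   1   2   0   0  -1   2   0   1   1   2  -1   1  18  41  46  30   2 -12 -10   0   4  -2   1   0   0   3]
 [  1   4   0   2   1   1   0   2   1   2   1   1   4   0   3   3   0   0   1  -1   0  -2   0   0   0  -1  -1   6  38  65  71  49  14  -5  -8  -2  -1  -1   4   3   0   2]
 [  2   1   1   3   1   3   2   1   2   3   2   1   1   0   2   3   3   2  -1   0   1   2   3   3   0   2  -1   0  18  44  53  37  12 -12  -9  -5   1  -1  -1   1   0   2]
 [  3   3   2   3   2   3   3   1   2   3   2   2   2   2   2   2   0   2   2   3   0   1   2   2   2   2   0  -5  -5   6   3 -10 -22 -26 -19 -12  -5  -1  -1   1   1   1]]
```

Emit:
{"method": "arm_command", "body": {
  "motion": [
    [0,8,0,1.7,0,0,0],
    [0,8,0,1.7,0,0,0],
    [0,0,0,0,0,0,0]
  ]
}}

```text
time_s: 30.65
tcp_pos: [0.5247, 0.1159, 0.0091]
ee_rot: [[0.979, -0.067, 0.193], [-0.061, -0.997, -0.04], [0.195, 0.027, -0.98]]
wrist_force: [-13.9, 3.5, -0.7]
gripper_width: 0.276
gripper_force: 30.0
```

Emit:
{"method": "arm_command", "body": {
  "motion": [
    [0,1,0,-4.9,0,0,0],
    [0,0,0,0,0,0,0]
  ]
}}

```text
time_s: 30.85
tcp_pos: [0.5245, 0.1163, 0.0144]
ee_rot: [[0.979, -0.067, 0.193], [-0.061, -0.997, -0.039], [0.195, 0.027, -0.98]]
wrist_force: [-12.8, 3.8, -2.3]
gripper_width: 0.275
gripper_force: 29.9
```

Emit:
{"method": "arm_command", "body": {
  "motion": [
    [0,-7,0,-1.5,0,0,0],
    [0,0,0,0,0,0,0],
    [0,0,-4.2,-0.3,0.149,0,0],
    [0,0,-4.2,-0.3,0.149,0,0],
    [0,0,-4.2,-0.3,0.149,0,0],
    [0,0,0,0,0,0,0]
  ]
}}

```text
time_s: 31.45
tcp_pos: [0.5223, 0.1112, 0.0166]
ee_rot: [[0.981, -0.039, 0.192], [-0.071, -0.984, 0.165], [0.182, -0.176, -0.967]]
wrist_force: [-3.2, 2.3, 0.7]
gripper_width: 0.278
gripper_force: 30.0
```

Emit:
{"method": "arm_command", "body": {
  "motion": [
    [0,0,0,0,0,0,0],
    [0,0,0,0,0,0,0]
  ]
}}

```text
time_s: 31.65
tcp_pos: [0.5222, 0.1112, 0.0163]
ee_rot: [[0.981, -0.033, 0.193], [-0.065, -0.985, 0.162], [0.184, -0.172, -0.968]]
wrist_force: [-1.3, 1.3, 1.1]
gripper_width: 0.274
gripper_force: 29.7
```

```bash
python3 - <<'E'
from h import *
s=sense();p=np.array(s["tcp_pos"]);R=np.array(s["ee_rot"]);print(p,inbox(p)*1000,R,s["wrist_force"],s["moment"],s["joints"],s["gripper_width"])
w=save("wrist","w23");i=w.astype(int)
Mr=(i[...,0]-np.maximum(i[...,1],i[...,2]))>60
h=cv2.cvtColor(w,cv2.COLOR_RGB2HSV);M=(h[...,0]>18)&(h[...,0]<38)&(h[...,1]>120)&(h[...,2]>60)
for rr in range(0,200,30): q=np.nonzero(M[rr,220:420])[0]+220; print("Y",rr,(q.min(),q.max()) if len(q) else None)
for rr in range(195,270,20): q=np.nonzero(Mr[rr,220:420])[0]+220; print("R",rr,(q.min(),q.max()) if len(q) else None)
E
```

```text
[0.5222 0.1112 0.0163] [-228.0519  -36.2883] [[ 0.9807 -0.0335  0.1927]
 [-0.0655 -0.9846  0.1622]
 [ 0.1843 -0.1717 -0.9678]] [-1.2894  1.2676  1.0822] [-0.0697  0.6286  0.2464] [ 27.1616  20.8312 -32.4812  -8.4121 -22.6743  67.3228] 0.2744362158418824
Y 0 (np.int64(303), np.int64(320))
Y 30 (np.int64(304), np.int64(321))
Y 60 (np.int64(306), np.int64(322))
Y 90 (np.int64(307), np.int64(323))
Y 120 (np.int64(308), np.int64(324))
Y 150 (np.int64(310), np.int64(324))
Y 180 None
R 195 (np.int64(297), np.int64(340))
R 215 (np.int64(298), np.int64(340))
R 235 (np.int64(299), np.int64(340))
R 255 (np.int64(300), np.int64(341))
```

Emit:
{"method": "arm_command", "body": {
  "motion": [
    [0,0,-4,0.6,0,0,0],
    [0,0,-4,0.6,0,0,0],
    [0,0,-4,0.6,0,0,0],
    [0,0,-1.4,0,0.05,0,0],
    [0,0,-1.4,0,0.05,0,0],
    [0,0,-1.4,0,0.05,0,0],
    [0,0,-1.4,0,0.05,0,0],
    [0,0,0,0,0,0,0]
  ]
}}

```text
time_s: 32.5
tcp_pos: [0.5226, 0.1284, 0.0172]
ee_rot: [[0.981, 0.003, 0.193], [-0.068, -0.932, 0.356], [0.181, -0.363, -0.914]]
wrist_force: [-1.5, 2.1, 0.3]
gripper_width: 0.269
gripper_force: 30.0
```

```bash
python3 - <<'E'
from h import *
s=sense();p=np.array(s["tcp_pos"]);R=np.array(s["ee_rot"]);print(p,inbox(p)*1000,R,s["wrist_force"],s["moment"],s["joints"])
for x in (0,.134,.149,.161): q=p-R[:,2]*.028+R[:,0]*(x+.003); print(x,inbox(q)*1000,q[2])
q=p-R[:,2]*.021+R[:,0]*(.149+.003)-R[:,1]*.028; print("lip tip",inbox(q)*1000,q[2])
t=save("top","t24");h=cv2.cvtColor(t,cv2.COLOR_RGB2HSV);M=(h[...,0]>18)&(h[...,0]<38)&(h[...,1]>120)
for k in range(162,190,3):
    q=np.nonzero(M[k,285:325])[0]+285
    if len(q): print("top",k,q.min(),q.max(),inbox(at("top",(k,q.mean()),.06))*1000)
E
```

```text
[0.5226 0.1284 0.0172] [-228.6868  -19.111 ] [[ 0.9811  0.0026  0.1935]
 [-0.0678 -0.932   0.3562]
 [ 0.1813 -0.3626 -0.9142]] [-1.4717  2.1441  0.2628] [-0.4153  1.1129  0.658 ] [ 18.2149  21.8629 -24.3049 -33.4736 -30.2486  97.0141]
0 [-230.5356  -29.4193] 0.043326942915012066
0.134 [-98.7595 -30.4555] 0.06761684888705863
0.149 [-84.0085 -30.5715] 0.07033586821228771
0.161 [-72.2076 -30.6642] 0.072511083672471
lip tip [-84.4752  -1.9585] 0.07408827731833637
top 168 304 306 [-94.7591 -25.5517]
top 171 303 306 [-102.4184  -24.8842]
top 174 304 305 [-109.9753  -25.4626]
top 177 304 305 [-117.5216  -26.0402]
top 180 303 305 [-125.1491  -25.3737]
top 183 303 305 [-132.6744  -25.9505]
top 186 303 305 [-140.1894  -26.5266]
top 189 303 305 [-147.6939  -27.1018]
```

Emit:
{"method": "arm_command", "body": {
  "motion": [
    [0,-4.9,-0.3,-0.9,0,0,0],
    [0,-4.9,-0.3,-0.9,0,0,0],
    [0,0,0,0,0,0,0]
  ]
}}

```text
time_s: 32.85
tcp_pos: [0.512, 0.1301, 0.0179]
ee_rot: [[0.981, 0.006, 0.195], [-0.065, -0.932, 0.356], [0.184, -0.362, -0.914]]
wrist_force: [0.3, -0.3, -1.4]
gripper_width: 0.274
gripper_force: 29.9
```

It's free: 10 mm back with no force. Continuing out.

Emit:
{"method": "arm_command", "body": {
  "motion": [
    [0,-4.9,-0.3,-0.9,0,0,0],
    [0,-4.9,-0.3,-0.9,0,0,0],
    [0,0,0,0,0,0,0]
  ]
}}

```text
time_s: 33.15
tcp_pos: [0.5025, 0.1304, 0.0181]
ee_rot: [[0.981, 0.005, 0.195], [-0.066, -0.932, 0.356], [0.184, -0.362, -0.914]]
wrist_force: [-0.3, 0.8, -1.7]
gripper_width: 0.272
gripper_force: 29.9
```

Emit:
{"method": "arm_command", "body": {
  "motion": [
    [0,-7,-0.4,-1.2,0,0,0],
    [0,-7,-0.4,-1.2,0,0,0],
    [0,-7,-0.4,-1.2,0,0,0],
    [0,-7,-0.4,-1.2,0,0,0],
    [0,0,0,0,0,0,0]
  ]
}}

```text
time_s: 33.65
tcp_pos: [0.4734, 0.1318, 0.0177]
ee_rot: [[0.981, 0.005, 0.195], [-0.066, -0.932, 0.356], [0.183, -0.362, -0.914]]
wrist_force: [-0.6, -0.5, -2.0]
gripper_width: 0.275
gripper_force: 29.9
```

```bash
python3 - <<'E'
from h import *
s=sense();p=np.array(s["tcp_pos"]);R=np.array(s["ee_rot"]);print(p,inbox(p)*1000,R,s["wrist_force"],s["joints"],s["time_s"])
t=save("top","t25");print(red("top",120,150,280,298,"t25")[0]);h=cv2.cvtColor(t,cv2.COLOR_RGB2HSV);M=(h[...,0]>18)&(h[...,0]<38)&(h[...,1]>120)
for k in range(162,215,5):
    q=np.nonzero(M[k,285:325])[0]+285
    if len(q): print("top",k,q.min(),q.max(),inbox(at("top",(k,q.mean()),.06))*1000)
b=save("scene","s25");h=cv2.cvtColor(b,cv2.COLOR_RGB2HSV);M=(h[...,0]>16)&(h[...,0]<40)&(h[...,1]>90)&(h[...,2]>40)
print([(c,*(np.nonzero(M[180:212,c])[0][[0,-1]]+180)) for c in range(262,330,3) if M[180:212,c].any()])
# desired: level, heading -90.7, rotation vector in tool frame for levelling at heading of box
from scipy.spatial.transform import Rotation as Q
a=np.arctan2(R[1,0],R[0,0]); T=np.array([[np.cos(a),np.sin(a),0],[np.sin(a),-np.cos(a),0],[0,0,-1]])
print("level rotvec",Q.from_matrix(R.T@T).as_rotvec(),np.degrees(a))
E
```

```text
[0.4734 0.1318 0.0177] [-277.9711  -18.6755] [[ 0.9809  0.005   0.1946]
 [-0.0659 -0.9321  0.3562]
 [ 0.1831 -0.3622 -0.9139]] [-0.6428 -0.5337 -2.0032] [ 20.5591  18.2986 -30.1874 -35.2231 -27.378   97.1732] 33.65
[141.4014 288.2371]
top 192 302 304 [-155.3703  -25.1966]
top 197 302 304 [-167.8373  -26.1551]
top 202 302 304 [-180.2755  -27.1114]
top 207 302 303 [-192.7758  -26.83  ]
top 212 301 304 [-205.1568  -27.7833]
[(268, np.int64(195), np.int64(202)), (271, np.int64(194), np.int64(202)), (274, np.int64(194), np.int64(201)), (277, np.int64(193), np.int64(200)), (280, np.int64(192), np.int64(200)), (283, np.int64(191), np.int64(199)), (286, np.int64(190), np.int64(198)), (289, np.int64(190), np.int64(197)), (292, np.int64(189), np.int64(196)), (298, np.int64(206), np.int64(208)), (301, np.int64(206), np.int64(211)), (304, np.int64(207), np.int64(211))]
level rotvec [-0.3763 -0.182   0.0348] -3.842574414547169
```

Emit:
{"method": "arm_command", "body": {
  "motion": [
    [0,0.5,-1,-2.6,-0.047,-0.023,0.004],
    [0,0.5,-1,-2.6,-0.047,-0.023,0.004],
    [0,0.4,-0.8,-2.7,-0.047,-0.023,0.004],
    [0,0.3,-0.6,-2.7,-0.047,-0.023,0.004],
    [0,0.2,-0.4,-2.8,-0.047,-0.023,0.004],
    [0,0.2,-0.3,-2.8,-0.047,-0.023,0.004],
    [0,0,0,-2.8,-0.047,-0.023,0.004],
    [0,0,0,-2.8,-0.047,-0.023,0.004]
  ]
}}

```text
time_s: 34.55
tcp_pos: [0.4749, 0.1316, 0.0406]
ee_rot: [[0.998, -0.064, -0.001], [-0.064, -0.998, -0.001], [-0.0, 0.001, -1.0]]
wrist_force: [0.5, 0.8, -1.3]
gripper_width: 0.274
gripper_force: 29.9
```

Emit:
{"method": "arm_command", "body": {
  "motion": [
    [0,0,0,0,0,0,0.11],
    [0,0,0,0,0,0,0.11],
    [0,0,0,0,0,0,0.11],
    [0,0,0,0,0,0,0.11],
    [0,0,0,0,0,0,0.11],
    [0,0,0,0,0,0,0.11],
    [0,0,0,0,0,0,0.11]
  ]
}}

```text
time_s: 35.25
tcp_pos: [0.475, 0.1317, 0.0403]
ee_rot: [[0.668, -0.744, 0.0], [-0.744, -0.668, 0.001], [-0.0, -0.001, -1.0]]
wrist_force: [-0.1, -0.3, -0.6]
gripper_width: 0.274
gripper_force: 29.9
```

Emit:
{"method": "arm_command", "body": {
  "motion": [
    [0,0,0,0,0,0,0.11],
    [0,0,0,0,0,0,0.11],
    [0,0,0,0,0,0,0.11],
    [0,0,0,0,0,0,0.11],
    [0,0,0,0,0,0,0.11],
    [0,0,0,0,0,0,0.11],
    [0,0,0,0,0,0,0.11],
    [0,0,0,0,0,0,0]
  ]
}}

```text
time_s: 36.05
tcp_pos: [0.475, 0.1316, 0.0403]
ee_rot: [[-0.033, -0.999, 0.0], [-0.999, 0.033, 0.001], [-0.001, -0.0, -1.0]]
wrist_force: [-0.7, 0.2, -0.8]
gripper_width: 0.273
gripper_force: 30.0
```

```bash
python3 - <<'E'
from h import *
from scipy.spatial.transform import Rotation as Q
s=sense();p=np.array(s["tcp_pos"]);R=np.array(s["ee_rot"]);print(p,R,s["wrist_force"],s["joints"],s["time_s"])
a=np.arctan2(R[1,0],R[0,0]); T=np.array([[np.cos(a),np.sin(a),0],[np.sin(a),-np.cos(a),0],[0,0,-1]])
print("level rotvec",Q.from_matrix(R.T@T).as_rotvec(),np.degrees(a),"to target",R.T@(np.array([.472,.114,p[2]])-p)*1000)
w=save("wrist","w26");t=save("top","t26");save("scene","s26")
M=(lambda h:(h[...,0]>18)&(h[...,0]<38)&(h[...,1]>120))
hw=M(cv2.cvtColor(w,cv2.COLOR_RGB2HSV)); ht=M(cv2.cvtColor(t,cv2.COLOR_RGB2HSV))
for r in range(0,180,40): q=np.nonzero(hw[r,250:400])[0]+250; print(r,(q.min(),q.max()) if len(q) else None)
v=w[:,312:326].astype(int).mean(1);rd=v[:,0]-np.maximum(v[:,1],v[:,2]);print("red",np.nonzero(rd>60)[0][[0,-1]])
# pitch: yellow far end in top + wrist
sub=ht[210:280,300:380]; r,c=np.nonzero(sub); print("top yellow",c.min()+300,c.max()+300,r.mean()+210)
for z in(.03,.05,.068,.08): print(z,at("top",(r[c>=c.max()-1].mean()+210,c.max()+300.5),z)," pred134",p-R[:,2]*.028+R[:,0]*.137)
E
```

```text
[0.475  0.1316 0.0403] [[-0.0334 -0.9994  0.0002]
 [-0.9994  0.0334  0.0007]
 [-0.0007 -0.0002 -1.    ]] [-0.7044  0.2499 -0.8168] [ 34.3912  19.8874 -29.5956  -0.0376 -40.4837 -36.2795] 36.05
level rotvec [-0.0002  0.0007 -0.    ] -91.91688182737352 to target [17.7292  2.3878 -0.0127]
0 (np.int64(311), np.int64(327))
40 (np.int64(311), np.int64(328))
80 (np.int64(312), np.int64(327))
120 (np.int64(312), np.int64(328))
160 (np.int64(313), np.int64(328))
red [187 305]
top yellow 315 353 241.67857142857142
0.03 [ 0.4731 -0.0109  0.03  ]  pred134 [ 0.4704 -0.0053  0.0682]
0.05 [ 0.4731 -0.0091  0.05  ]  pred134 [ 0.4704 -0.0053  0.0682]
0.068 [ 0.4731 -0.0076  0.068 ]  pred134 [ 0.4704 -0.0053  0.0682]
0.08 [ 0.4732 -0.0065  0.08  ]  pred134 [ 0.4704 -0.0053  0.0682]
```

Emit:
{"method": "arm_command", "body": {
  "motion": [
    [0,9,1.2,0,0,0,0],
    [0,9,1.2,0,0,0,0],
    [0,0,0,15,0,0,0],
    [0,0,0,15,0,0,0],
    [0,0,0,10,0,0,0],
    [0,0,0,6,0,0,0],
    [0,0,0,0,0,0,0]
  ]
}}

```text
time_s: 36.9
tcp_pos: [0.4714, 0.113, -0.0061]
ee_rot: [[-0.033, -0.999, -0.001], [-0.999, 0.033, -0.001], [0.001, 0.001, -1.0]]
wrist_force: [0.2, -0.8, 0.3]
gripper_width: 0.272
gripper_force: 30.0
```

Emit:
{"method": "arm_command", "body": {
  "motion": [
    [0,0,0,2,0,0,0],
    [0,0,0,1.5,0,0,0],
    [0,0,0,0,0,0,0]
  ]
}}

```text
time_s: 37.2
tcp_pos: [0.4719, 0.1138, -0.0084]
ee_rot: [[-0.033, -0.999, 0.001], [-0.999, 0.033, 0.001], [-0.001, -0.0, -1.0]]
wrist_force: [-0.3, -0.1, 4.0]
gripper_width: 0.274
gripper_force: 30.0
```

Emit:
{"method": "arm_command", "body": {
  "motion": [
    [45,0,0,0,0,0,0],
    [45,0,0,0,0,0,0],
    [45,0,0,0,0,0,0],
    [45,0,0,0,0,0,0],
    [50,0,0,-20,0,0,0],
    [50,0,0,-30,0,0,0],
    [50,0,0,-40,0,0,0],
    [50,0,0,-40,0,0,0]
  ]
}}

```text
time_s: 38.0
tcp_pos: [0.4711, 0.1131, 0.1219]
ee_rot: [[-0.033, -0.999, -0.002], [-0.999, 0.033, -0.001], [0.001, 0.001, -1.0]]
wrist_force: [1.0, 0.0, -0.0]
gripper_width: 0.571
gripper_force: 0.0
```

Emit:
{"method": "arm_command", "body": {
  "motion": [
    [50,-45,0,-20,0,0,0],
    [50,-45,0,0,0,0,0],
    [50,-45,0,0,0,0,0],
    [50,0,0,0,0,0,0]
  ]
}}

```text
time_s: 38.4
tcp_pos: [0.4768, 0.2529, 0.141]
ee_rot: [[-0.029, -1.0, 0.002], [-1.0, 0.029, 0.002], [-0.002, -0.002, -1.0]]
wrist_force: [-0.1, 0.1, 0.1]
gripper_width: 0.575
gripper_force: 0.0
```

```bash
python3 - <<'E'
from h import *
s=sense();print(s["tcp_pos"],s["gripper_width"],s["time_s"],s["wrist_force"])
t=save("top","t27");b=save("scene","s27");print("link",red("top",120,150,280,298,"t27")[0])
i=t.astype(int);Mr=(i[...,0]-np.maximum(i[...,1],i[...,2]))>60; r,c=np.nonzero(Mr[200:290,260:340]);print("red handle cols",c.min()+260,c.max()+260,"rows",r.min()+200,r.max()+200)
print(at("top",(r.mean()+200,c.min()+260),.03),at("top",(r.mean()+200,c.max()+260),.03))
h=cv2.cvtColor(t,cv2.COLOR_RGB2HSV);M=(h[...,0]>18)&(h[...,0]<38)&(h[...,1]>120);r,c=np.nonzero(M[210:280,290:380]);print("shaft",at("top",(r[c<c.min()+3].mean()+210,c.min()+290),.017),at("top",(r[c>c.max()-3].mean()+210,c.max()+290),.017))
h=cv2.cvtColor(b,cv2.COLOR_RGB2HSV);Y=(h[...,0]>16)&(h[...,0]<40)&(h[...,1]>90)&(h[...,2]>40)
print([(k,*(np.nonzero(Y[180:212,k])[0][[0,-1]]+180)) for k in range(265,295,4) if Y[180:212,k].any()])
# pitch check in scene along the axis z=.017
A0=np.array([.472-.0033*0,.111,.017]);d=np.array([-.0334,-.9994,0])
for x in(.05,.08,.11,.13):
    rr,cc=pix("scene",A0+d*x); q=np.nonzero(Y[int(rr)-8:int(rr)+9,int(round(cc))])[0]+int(rr)-8; print(x,round(rr,1),q)
for k in("paste_pot","glass_torch","spring_tin","stick_hook"):
    f=find_in(k,"top")[:1]; print(k,[np.round(z["location"]) for z in f])
E
```

```text
[0.4768 0.2529 0.141 ] 0.575399193867777 38.4 [-0.1354  0.1419  0.075 ]
link [141.4229 288.2489]
red handle cols 293 320 rows 237 246
[0.4721 0.1423 0.03  ] [0.4729 0.074  0.03  ]
shaft [0.4708 0.0688 0.017 ] [ 0.4681 -0.0261  0.017 ]
[(269, np.int64(195), np.int64(202)), (273, np.int64(201), np.int64(201)), (277, np.int64(199), np.int64(200)), (281, np.int64(181), np.int64(199))]
0.05 235.5 []
0.08 232.1 [230 231 232 233 234]
0.11 228.7 [227 228 229 230 231]
0.13 226.5 [224 225 226 227 228 229]
paste_pot [array([193., 405.])]
glass_torch [array([228., 422.])]
spring_tin [array([271., 418.])]
stick_hook [array([245., 319.])]
```

```bash
python3 -c "
from station import *
print(finish_job())"
```

```text
the job is handed in; nothing more can be done
None
```

The job is handed in at 38.4 s: the link is drawn to its stop, the flap read shut once the hook was out, the stick lies flat on the mat and the things around it have not moved; on the way out the hook snagged in the port (about 27 N pull, stick slipped in the grip), so I set the handle end down, re-gripped it and rolled the hook free.

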